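# Let a ratchet tilt fixture back to its yellow notch

## Task

Bring the tilted blower fixture back to its working notch: push the red ball of the pawl over so that the pawl stands clear of the ratchet wheel, turn the crank back until the yellow tooth is about half a tooth short of where the pawl's tip lands, and tip the pawl back so that it drops into the gap just ahead of the yellow tooth. Then ease the crank on back until you feel the yellow tooth bear firmly on the pawl, and let go. The pawl is printed plastic, so feel for it and do not force it; leave the other things on the bench alone.

Things in the scene. Friction and masses are not known exactly. Their poses are not given: they have to be found in the camera images.
- winch: Fixed frame of the ratchet tilt fixture: dark steel base plate (180 x 250 x 12 mm), red uprights. Origin on the table below the ratchet wheel; x runs along the drum axis from the drum towards the crank, y level and crosswise, z up. Drum and crank axis: along x at y 0, z 110 mm. All mm coordinates and the words +y, -y in this list are in this frame.
- wheel_center (a point): Middle of the aluminium ratchet wheel, on the drum axis (0, 0, 110): 16 mm thick, 8 teeth, radius 48 mm at the tips, 41 at the roots; one tooth is yellow. At x -112..-34 the black drum carries a platform with a blower on a red duct, which turns with the crank and reaches 80 mm from the axis.
- pawl_pivot (a point): Pivot of the black pawl (0, -62, 164); the pawl lies from it over the wheel towards +y. A steel lever (radius 4) rises from the pivot to a red ball of radius 14, its centre 80 mm from the pivot. With joint pawl at p the lever leans 0.524 - p rad from upright towards +y (p 0: ball at (0, -22, 233); p 1.2: at (0, -112, 226)). A red upright is behind it at x -23..-13, up to z 178.
- pawl (a joint): Pawl hinge, rad, about winch x. 0: tip down in a tooth gap; positive lifts the tip and swings the ball to -y; about 0.1 on top of a tooth; 1.2: thrown over, against its stop. Weighted by the ball: below about 0.58 it falls back onto the wheel, beyond that it falls over and stays clear by itself. Pushing the ball takes 1 to 3 N.
- pawl_tip: Orange tip of the pawl (12 x 16 x 8 mm, origin at its middle), moving with it about the pivot; its +y end face blocks the tooth. Printed plastic: about 10 N from the tooth is firm enough, it breaks above 25 N.
- crank (a joint): Angle of crank and drum about winch x, rad; growing = turning back (tooth tops move to -y, faces towards the pawl tip). Starts -1.7 to -1.0. Yellow tooth meets the lowered pawl at 0, give or take 0.25 from case to case (wheel clamped by hand): feel for it. Teeth 0.785 apart. A brake holds it where left; turning it takes 1 to 6 N at the knob.
- crank_grip (a point): Point on the crank's red knob: a round sleeve spinning freely on its pin, 16 mm diameter, along winch x from x 38 to 98 (this point at x 75), 60 mm from the crank axis. At crank angle q it leans q + 0.7 rad from upright towards -y: y = -60 sin(q + 0.7), z = 110 + 60 cos(q + 0.7). The crank arm is at x 29..38.
- sensor: Bystander, to be left alone: inductive sensor, steel barrel with orange ends, 76 x 20 mm, lying near the fixture. Origin under its middle.
- bracket: Bystander, to be left alone: black printed frame bracket, 110 x 80 x 35 mm. Origin under its middle.
- pulley: Bystander, to be left alone: small aluminium pulley, 22 mm across and 13 mm high, standing on the fixture's base plate. Origin under its middle.
- screwdriver: Bystander, to be left alone: green screwdriver, 170 mm. Origin under its middle.
- spare_blower: Bystander, to be left alone: spare black blower, about 60 mm across, 18 mm high. Origin under its middle.
- screw_tray: Bystander, to be left alone: clear screw tray, 110 x 80 x 28 mm. Origin under its middle.
- spool: Bystander, to be left alone: empty spool, 120 mm across, 58 mm high. Origin under its middle.

How it is judged:
On the way, in this order (a step that is already met when the one before it is completed fails the run):
1. the pawl is thrown over, clear of the wheel, the drum still where it was (crank below -0.85) (value of joint pawl above 0.9 rad and value of joint crank below -0.85 rad), for 0.2 s.
2. with the pawl clear, the drum is turned back until the yellow tooth is less than one tooth short of the pawl's place (crank above -0.75) (value of joint pawl above 0.6 rad and value of joint crank above -0.75 rad), for 0.1 s.
3. the pawl is dropped back onto the wheel ahead of the yellow tooth (pawl below 0.13) (value of joint pawl below 0.13 rad and value of joint crank between -0.8 and 0.3 rad), for 0.2 s.
4. the yellow tooth bears on the seated pawl tip with more than 5 N (pawl below 0.05, crank within 0.3 of 0, hand not on the pawl tip) (value of joint pawl below 0.05 rad and value of joint crank between -0.3 and 0.3 rad and contact force between pawl_tip and anything else above 5 N and contact force between pawl_tip and the fingers below 0.5 N), for 0.15 s.
At the end, for the whole second after the job is handed in: The pawl lies seated in the gap ahead of the yellow tooth (pawl joint below 0.05 rad), the crank stands within 0.3 rad of 0, and both are at rest with the hand away (value of joint pawl below 0.05 rad and value of joint crank between -0.3 and 0.3 rad and velocity of joint crank between -0.05 and 0.05 rad/s and velocity of joint pawl between -0.1 and 0.1 rad/s); the robot touches nothing.
It fails at once if the pawl tip is loaded with more than 25 N (contact force between pawl_tip and anything else above 25 N).
It fails at once if a bystander is moved by more than 30 mm (distance of any of sensor, bracket, pulley, screwdriver, spare_blower, screw_tray, spool from where it was at the start of the episode above 0.03 m).
It also fails if it takes over 72 s, if anything falls off the work surface, if the arm or the gripper's body presses on something with over 40 N, if the wrist force passes 120 N, or if a joint passes its speed limit or range.

## Robot

A 6-joint arm with a two-finger parallel gripper is mounted at the origin on the work surface. World frame = base frame: x ahead of the robot, y to its left, z up, the work surface at z = 0. Lengths are in m, angles in rad, forces in N, time in s.
With the tool pointing down it reaches from about 0.4 to 0.925 m from the base axis. Payload 3.4 kg.
Tool frame: the origin (TCP) lies midway between the tips of the shut fingers; the grasp point (between the pads) lies 19 mm behind it (r.tcp_to_grasp is the distance from the TCP to the grasp point, in m); z points along the fingers, y is the direction in which the jaws open and shut (so a half turn about z gives the same grasp; the last joint's range is limited). The gripper opens to 85 mm and grips with 20 to 120 N. Pads are 22 mm wide; open, the fingers measure 114 mm over their backs; the gripper's body (76 mm by 85 mm) begins 54 mm behind the grasp point. The pads swing forward as they close: fully open they stand 13 mm farther back than shut.
Start: joints at [1.089, 0.307, 1.506, -0, 1.328, -0.073], TCP at [0.228, 0.528, 0.199] pointing down, gripper open.
Joint ranges: [-3.12, 3.12], [-1.05, 2.28], [0.14, 2.33], [-1.42, 4.57], [0.1, 2.73], [-2.68, 2.68]. Speed limits (rad/s): [2.57, 2.57, 3.14, 3.14, 3.14, 3.14].

## Interface

Orientations are given as a rotation vector (axis times angle).
In Python, from bench import r gives the robot as it stands.
- The arm moves only by the tool arm_command, never from a script. Its argument "targets" is a list of rows, each an object of numbers: "dx", "dy", "dz": the shift along the tool's x, y, z in mm; "rx", "ry", "rz": the turn, a rotation vector about the tool's x, y, z in rad; "gripper": the opening, from 0 (shut) to 1 (fully open). In form: [{"dx": .., "dy": .., "dz": .., "rx": .., "ry": .., "rz": .., "gripper": ..}, ...]. A call has 1 to 20 rows; each row shifts and turns the commanded pose from where the row before left it, along the tool's axes as they then stand; what a row does not reach is not made up. A row lasts 1/12 s, in which the tool goes at most 41.7 mm and 7.16 degrees, less where a joint would pass 70% of its speed; a pose out of reach is approached as far as the arm can. A call with a gripper value outside its range is refused whole. The fingers move at their own pace and stop on an object; the grip force is fixed at half the most. Time passes only in rows, so rows that do not move let the fingers close. It gives the time, the measured TCP pose, the force and the opening at its end, in the units of the state.
- r.get_obs(): the state, without advancing time (a new reading comes with each control period).
- r.camera(name): name is "scene" or "top" or "wrist"; returns a dict with "pixels" (420x560x3 uint8, red, green, blue), "intrinsics" (3x3 intrinsics, pixels), "rvec" (rotation vector, rad) and "tvec" (3), from world to camera coordinates, as OpenCV has them. Camera axes: x right, y down, z forward; pixel columns grow to the right and rows downward; lengths in m; the calibration is good to about 2 mm. The wrist camera is an equidistant fisheye: a pixel r from the principal point sees the ray r / f radians off the axis. A picture is of the moment at which its call begins. There is no depth.
- r.sign_off(): hands the job in, once; it reports no verdict.
The state is a dict: "t": time; "joints": joint angles; "joint_velocities": joint speeds; "joint_efforts": joint torques, N m; "position": TCP position; "tcp_rot": TCP orientation; "wrist_force": force on the tool from outside, world axes, zero at the start; "wrist_torque": the same for the moment, N m; "gripper_width": opening from 0.0 (shut) to 1.0 (fully open).
Only numpy, scipy, OpenCV 4.12 (cv2) and the standard library are available. Lean on these libraries where they do the work, as an engineer would, in place of code of your own. Each camera call takes 0.05 s, during which the arm holds its last target.

## Working session

There is one attempt and no reset: what is moved stays moved. The work goes in short steps, Python scripts to look and compute and a tool call to move; the robot and the scene stay as the last step left them, time stands still between calls to the robot, and variables do not carry over. Pictures are saved under pics/ and viewed, and the job is handed in when it is done.

Besides the shell and the picture viewer there is one more tool, called as a command line: name --argument value ..., lists and objects as JSON in quotes. arm_command: Moves the arm, as the interface text tells. Its arguments: {"type":"object","properties":{"targets":{"type":"array","items":{"type":"object","properties":{"dx":{"type":"number"},"dy":{"type":"number"},"dz":{"type":"number"},"rx":{"type":"number"},"ry":{"type":"number"},"rz":{"type":"number"},"gripper":{"type":"number"}}}}},"required":["targets"]}

```bash
mkdir -p pics; ls; python3 - <<'E'
from bench import r
import cv2
o=r.get_obs();print(o)
for n in("scene","top","wrist"):
    c=r.camera(n);cv2.imwrite(f"pics/{n}0.png",c["pixels"][:,:,::-1]);print(n,c["intrinsics"],c["rvec"],c["tvec"])
E
```

```text
pics
{'t': 0.0, 'joints': array([ 1.08948432e+00,  3.07575677e-01,  1.50762711e+00, -3.31029119e-05,
        1.32838291e+00, -7.34605331e-02]), 'joint_velocities': array([-2.52609796e-04, -6.59630536e-05, -1.85606554e-03,  1.11995061e-03,
       -5.43628144e-07,  1.15294517e-03]), 'joint_efforts': array([ 1.36407289e-03, -4.57556140e+01, -2.51918811e+01, -2.51517804e-04,
        1.33496197e-02, -3.38932338e-06]), 'position': array([0.22774163, 0.52718112, 0.19839701]), 'tcp_rot': array([-6.36103658e-01, -3.07599294e+00,  3.02432269e-03]), 'wrist_force': array([ 0.58394172, -0.07935108, -0.01267889]), 'wrist_torque': array([-0.000863  ,  0.02924392,  0.02855584]), 'gripper_width': 0.9965334588865419}
scene [[425.4608142    0.         278.72937421]
 [  0.         425.4608142  206.00405022]
 [  0.           0.           1.        ]] [ 2.23271918  1.06084106 -0.37300781] [-0.32115884 -0.21250656  1.49774427]
top [[454.62132383   0.         281.74671824]
 [  0.         454.62132383 206.62072492]
 [  0.           0.           1.        ]] [ 2.1942637  -2.14574599  0.10780824] [-0.01709222  0.49869499  1.27866323]
wrist [[325.1922621    0.         276.95962593]
 [  0.         325.1922621  211.19776288]
 [  0.           0.           1.        ]] [-2.38039261 -1.56619977 -0.26126516] [-0.5728818  -0.04269626  0.38133448]
```

View pics/scene0.png

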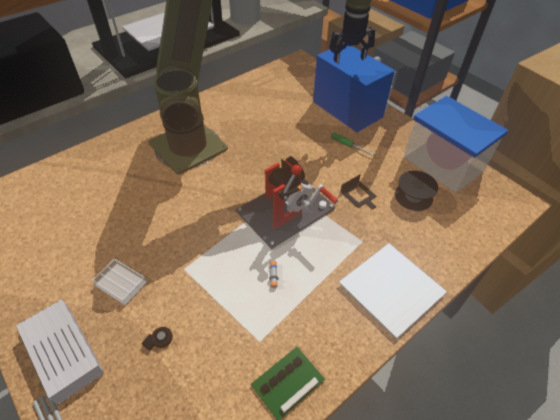

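View pics/top0.png

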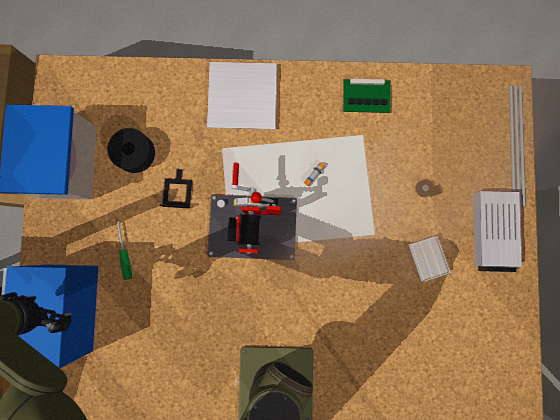

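View pics/wrist0.png

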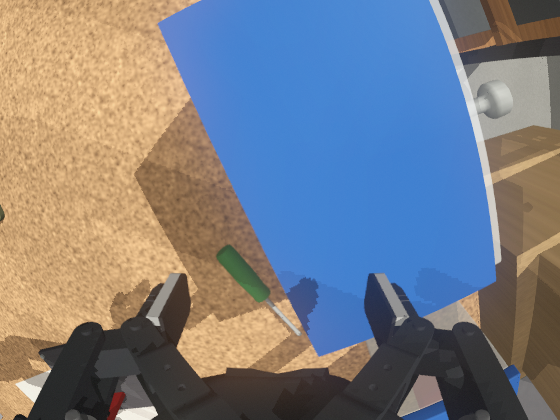

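```bash
python3 - <<'E'
import cv2
a=cv2.imread("pics/scene0.png")[140:260,220:390];b=cv2.imread("pics/top0.png")[150:270,190:340]
cv2.imwrite("pics/sz.png",cv2.resize(a,None,fx=4.7,fy=4.7,interpolation=cv2.INTER_CUBIC));cv2.imwrite("pics/tz.png",cv2.resize(b,None,fx=5,fy=5,interpolation=cv2.INTER_CUBIC))
E
```

```text
(no output)
```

View pics/sz.png

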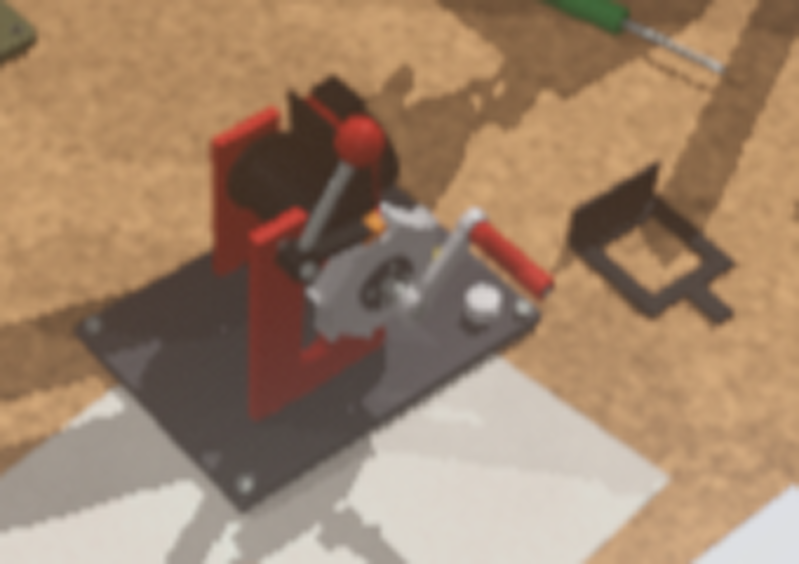

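View pics/tz.png

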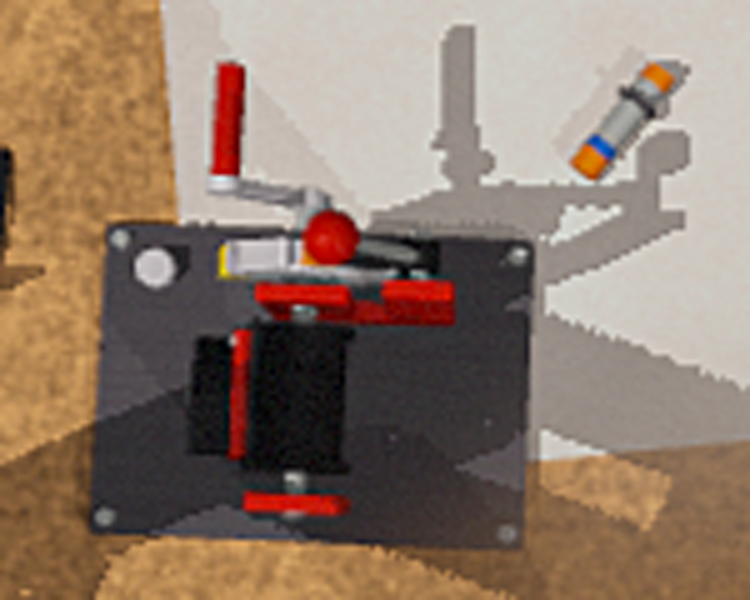

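```bash
cat > h.py <<'E'
import numpy as np,cv2
from scipy.optimize import least_squares
from scipy.spatial.transform import Rotation as R
CAM={"scene":(np.array([[425.4608142,0,278.72937421],[0,425.4608142,206.00405022],[0,0,1]]),np.array([2.23271918,1.06084106,-0.37300781]),np.array([-0.32115884,-0.21250656,1.49774427])),
"top":(np.array([[454.62132383,0,281.74671824],[0,454.62132383,206.62072492],[0,0,1]]),np.array([2.1942637,-2.14574599,0.10780824]),np.array([-0.01709222,0.49869499,1.27866323]))}
def proj(cam,P):
    K,rv,t=CAM[cam];return cv2.projectPoints(np.atleast_2d(P).astype(float),rv,t,K,None)[0][:,0]
def tri(p1,p2):
    A=[]
    for c,p in(("scene",p1),("top",p2)):
        K,rv,t=CAM[c];P=K@np.c_[cv2.Rodrigues(rv)[0],t];A.append((P,np.array(p,float)))
    X=cv2.triangulatePoints(A[0][0],A[1][0],A[0][1],A[1][1])[:,0];return X[:3]/X[3]
def W(pose,P):
    x,y,a=pose;P=np.atleast_2d(P)/1000.;c,s=np.cos(a),np.sin(a)
    return np.c_[x+c*P[:,0]-s*P[:,1],y+s*P[:,0]+c*P[:,1],P[:,2]]
def knob(q,x=75):return [x,-60*np.sin(q+.7),110+60*np.cos(q+.7)]
def ball(p):return [0,-62+80*np.sin(.524-p),164+80*np.cos(.524-p)]
E
cat > fit.py <<'E'
from h import *
T=lambda u,v:np.array([u/5+190,v/5+150]);S=lambda u,v:np.array([u/4.7+220,v/4.7+140])
print("ball",tri(S(360,141),T(331,238)));print("kout",tri(S(545,284),T(231,66)));print("kin",tri(S(482,230),T(225,178)))
obs=[]
def f(v):
    pose=v[:3];q,p=v[3:5];e=[]
    for c,P,uv in(("scene",ball(p),S(360,141)),("top",ball(p),T(331,238)),("scene",knob(q,98),S(543,282)),("top",knob(q,98),T(231,66)),("scene",knob(q,38),S(482,230)),("top",knob(q,38),T(225,178))):
        e+=list(proj(c,W(pose,P))[0]-uv)
    # plate corners centred x at v[5], y v[6], z12
    for sx,sy,uv in((1,1,T(107,226)),(1,-1,T(531,243)),(-1,1,T(93,535)),(-1,-1,T(522,548))):
        e+=list(proj("top",W(pose,[v[5]+90*sx,v[6]+125*sy,12]))[0]-uv)
    for sx,sy,uv in((1,1,S(540,320)),(1,-1,S(243,510)),(-1,-1,S(80,327))):
        e+=list(proj("scene",W(pose,[v[5]+90*sx,v[6]+125*sy,12]))[0]-uv)
    return np.array(e)
s=least_squares(f,[.5,.05,0,-1.4,0,-40,0],x_scale=[.01,.01,.1,.1,.1,10,10]);print(s.x.round(4));print(f(s.x).round(1))
E
python3 fit.py
```

```text
ball [0.49999563 0.0573963  0.23065537]
kout [0.597686   0.11609722 0.15627076]
kin [0.54060183 0.11914332 0.15075851]
[ 5.00300e-01  7.72000e-02 -1.26000e-02 -1.45570e+00 -3.03000e-02
 -5.91272e+01 -7.31200e-01]
[-0.8 -0.3 -0.6 -0.6  0.2  1.2 -0.7 -0.7 -2.  -0.7 -0.6 -0.3 -0.7 -1.3
  0.6 -1.7 -1.  -0.8  0.4 -0.3 -0.  -2.1 -0.8 -1.1 -2.5 -0.5]
```

arm_command --targets '[{"dz":-33,"rz":-0.099},{"dz":-33,"rz":-0.099},{"dz":-33,"rz":-0.099},{"dz":-33,"rz":-0.099},{"dx":-18,"dy":-31},{"dx":-18,"dy":-31},{"dx":-18,"dy":-31},{"dx":-18,"dy":-31},{"dx":-18,"dy":-31},{"dx":-18,"dy":-31},{"dx":-18,"dy":-31},{"dx":-18,"dy":-31},{"gripper":0.5}]'

```text
$.targets[0]: bad value
```

```bash
python3 - <<'E'
from bench import r
import cv2
from h import R
o=r.get_obs();print(o["t"],o["position"],o["joints"],o["gripper_width"]);print(R.from_rotvec(o["tcp_rot"]).as_matrix().round(3))
c=r.camera("wrist");cv2.imwrite("pics/w1.png",c["pixels"][:,:,::-1]);print(list(c["rvec"]),list(c["tvec"]))
E
```

```text
0.15 [0.22780649 0.52731097 0.19856719] [ 1.08946394e+00  3.07443618e-01  1.50737646e+00  3.41460731e-06
  1.32840222e+00 -7.35044652e-02] 1.0017850999128879
[[-0.918  0.397 -0.001]
 [ 0.397  0.918 -0.001]
 [ 0.    -0.002 -1.   ]]
[np.float64(-2.380507273236693), np.float64(-1.566200660847138), np.float64(-0.2615990120768469)] [np.float64(-0.5730387690173799), np.float64(-0.04269572577120033), np.float64(0.38129770181487366)]
```

View pics/w1.png

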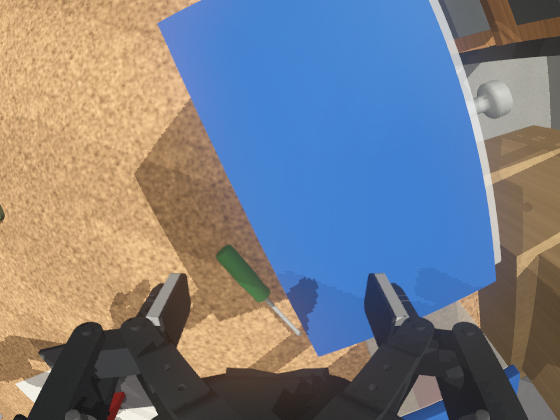

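arm_command --targets '[{"dx":0,"dy":0,"dz":-33,"rx":0,"ry":0,"rz":-0.099,"gripper":0.5},{"dx":0,"dy":0,"dz":-33,"rx":0,"ry":0,"rz":-0.099,"gripper":0.5},{"dx":0,"dy":0,"dz":-33,"rx":0,"ry":0,"rz":-0.099,"gripper":0.5},{"dx":0,"dy":0,"dz":-33,"rx":0,"ry":0,"rz":-0.099,"gripper":0.5},{"dx":-18,"dy":-31,"dz":0,"rx":0,"ry":0,"rz":0,"gripper":0.5},{"dx":-18,"dy":-31,"dz":0,"rx":0,"ry":0,"rz":0,"gripper":0.5},{"dx":-18,"dy":-31,"dz":0,"rx":0,"ry":0,"rz":0,"gripper":0.5},{"dx":-18,"dy":-31,"dz":0,"rx":0,"ry":0,"rz":0,"gripper":0.5},{"dx":-18,"dy":-31,"dz":0,"rx":0,"ry":0,"rz":0,"gripper":0.5},{"dx":-18,"dy":-31,"dz":0,"rx":0,"ry":0,"rz":0,"gripper":0.5},{"dx":-18,"dy":-31,"dz":0,"rx":0,"ry":0,"rz":0,"gripper":0.5},{"dx":-18,"dy":-31,"dz":0,"rx":0,"ry":0,"rz":0,"gripper":0.5},{"dx":-18,"dy":-31,"dz":0,"rx":0,"ry":0,"rz":0,"gripper":0.5}]'

```text
t: 1.28
position: [0.3871, 0.2453, 0.3313]
tcp_rot: [0.018, 3.141, 0.0]
wrist_force: [0.4, 0.8, 0.1]
gripper_width: 0.499
```

```bash
cat > look.py <<'E'
from bench import r
import cv2,sys
from h import R
import numpy as np
o=r.get_obs();print(o["t"],o["position"].round(4),o["joints"].round(3),o["gripper_width"],o["wrist_force"].round(2));print(R.from_rotvec(o["tcp_rot"]).as_matrix().round(3).tolist())
for n in sys.argv[2:]:
    c=r.camera(n);cv2.imwrite(f"pics/{n}{sys.argv[1]}.png",c["pixels"][:,:,::-1])
    if n=="wrist":print(c["rvec"].tolist(),c["tvec"].tolist());np.savez(f"pics/{n}{sys.argv[1]}.npz",rvec=c["rvec"],tvec=c["tvec"])
E
python3 look.py 1 wrist
```

```text
1.2833 [0.3871 0.2453 0.3313] [ 0.473  0.059  1.497 -0.     1.585 -1.087] 0.4988335742289319 [0.43 0.81 0.12]
[[-1.0, 0.012, 0.0], [0.012, 1.0, 0.0], [-0.0, 0.0, -1.0]]
[-2.0501944590946075, -2.0280575485235754, -0.3409748731149541] [-0.24849096416384997, -0.4483144057461494, 0.37986306091461547]
```

View pics/wrist1.png

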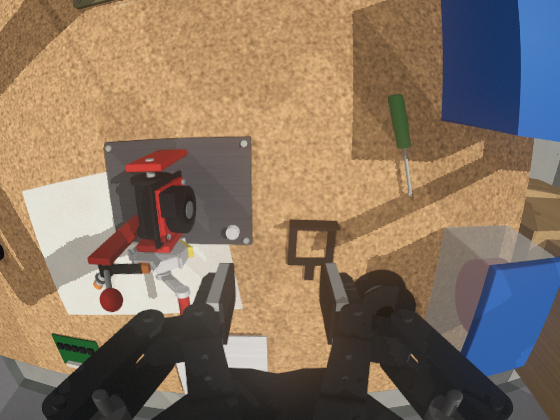

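arm_command --targets '[{"dx":-5,"dy":-30,"dz":0,"rx":0,"ry":0,"rz":0,"gripper":0.5},{"dx":0,"dy":-30,"dz":0,"rx":0,"ry":0,"rz":0,"gripper":0.5},{"dx":0,"dy":-30,"dz":0,"rx":0,"ry":0,"rz":0,"gripper":0.5},{"dx":0,"dy":-30,"dz":0,"rx":0,"ry":0,"rz":0,"gripper":0.5},{"dx":0,"dy":-30,"dz":0,"rx":0,"ry":0,"rz":0,"gripper":0.5},{"dx":0,"dy":-30,"dz":0,"rx":0,"ry":0,"rz":0,"gripper":0.5}]'

```text
t: 1.83
position: [0.3891, 0.0658, 0.3312]
tcp_rot: [-0.018, -3.141, -0.0]
wrist_force: [0.7, -0.7, -0.3]
gripper_width: 0.501
```

```bash
python3 look.py 2 wrist
```

```text
1.8333 [0.3891 0.0658 0.3312] [ 0.06  -0.04   1.597  0.     1.584 -1.499] 0.5011593513528704 [ 0.74 -0.7  -0.32]
[[-1.0, 0.011, -0.0], [0.011, 1.0, 0.0], [0.0, 0.0, -1.0]]
[-2.0502041469289742, -2.0281328372671608, -0.3408751395751689] [-0.06897904149189334, -0.4520777434734002, 0.37835669360683877]
```

View pics/wrist2.png

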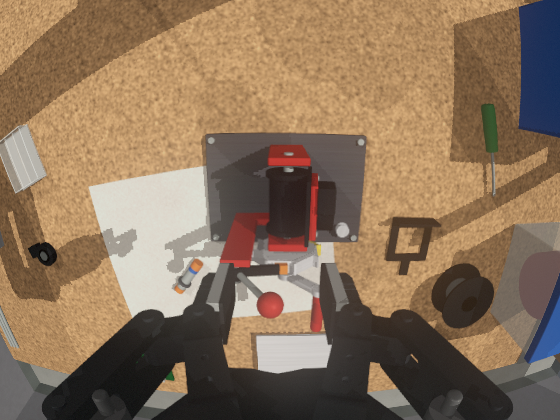

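```bash
cat > fit2.py <<'E'
from fit import *
def fe(n):
    d=np.load(f"pics/wrist{n}.npz");K=np.array([[325.1922621,0,276.95962593],[0,325.1922621,211.19776288],[0,0,1]])
    return lambda P:cv2.fisheye.projectPoints(np.atleast_2d(P)[:,None].astype(float),d["rvec"],d["tvec"],K,np.zeros(4))[0][0,0]
w1,w2=fe(1),fe(2)
def g(v):
    pose=v[:3];q,p=v[3:5];e=list(f(v)*.7)
    for w,P,uv in((w1,ball(p),(111,300)),(w2,ball(p),(270,305)),
      (w1,[v[5]+90,v[6]+125,12],(253,243.5)),(w1,[v[5]-90,v[6]+125,12],(250.5,137)),(w1,[v[5]-90,v[6]-125,12],(105,142.5)),
      (w2,[v[5]-90,v[6]+125,12],(366,135)),(w2,[v[5]-90,v[6]-125,12],(204.5,134)),(w2,[v[5]+90,v[6]+125,12],(360,242))):
        e+=list(w(W(pose,P))-np.array(uv))
    return np.array(e)
s2=least_squares(g,s.x,x_scale=[.01,.01,.1,.1,.1,10,10],loss="soft_l1");print(s2.x.round(4));print(g(s2.x).round(1)[26:])
print("ball",W(s2.x,ball(s2.x[4])),"knob75",W(s2.x,knob(s2.x[3])))
E
python3 fit2.py
```

```text
ball [0.49999563 0.0573963  0.23065537]
kout [0.597686   0.11609722 0.15627076]
kin [0.54060183 0.11914332 0.15075851]
[ 5.00300e-01  7.72000e-02 -1.26000e-02 -1.45570e+00 -3.03000e-02
 -5.91272e+01 -7.31200e-01]
[-0.8 -0.3 -0.6 -0.6  0.2  1.2 -0.7 -0.7 -2.  -0.7 -0.6 -0.3 -0.7 -1.3
  0.6 -1.7 -1.  -0.8  0.4 -0.3 -0.  -2.1 -0.8 -1.1 -2.5 -0.5]
[ 5.00300e-01  7.70000e-02 -1.11000e-02 -1.44530e+00 -2.28000e-02
 -6.00045e+01  7.50700e-01]
[ 0.1 -0.2 -0.   0.2 -0.1  1.  -0.1 -1.2 -1.5  0.4  0.9  0.   0.3  0.3
 -1.3 -0.2]Traceback (most recent call last):
  File "fit2.py", line 14, in <module>
    print("ball",W(s2.x,ball(s2.x[4])),"knob75",W(s2.x,knob(s2.x[3])))
                 ~^^^^^^^^^^^^^^^^^^^^
  File "h.py", line 14, in W
    x,y,a=pose;P=np.atleast_2d(P)/1000.;c,s=np.cos(a),np.sin(a)
    ^^^^^
ValueError: too many values to unpack (expected 3)
```

arm_command --targets '[{"dx":-30,"dy":-3,"dz":0,"rx":0,"ry":0,"rz":0,"gripper":0.55},{"dx":-30,"dy":-3,"dz":0,"rx":0,"ry":0,"rz":0,"gripper":0.55},{"dx":-30,"dy":-3,"dz":0,"rx":0,"ry":0,"rz":0,"gripper":0.55},{"dx":-21,"dy":0,"dz":0,"rx":0,"ry":0,"rz":0,"gripper":0.55},{"dx":0,"dy":0,"dz":25,"rx":0,"ry":0,"rz":0,"gripper":0.55},{"dx":0,"dy":0,"dz":25,"rx":0,"ry":0,"rz":0,"gripper":0.55},{"dx":0,"dy":0,"dz":0,"rx":0,"ry":0,"rz":0,"gripper":0.55}]'

```text
t: 2.47
position: [0.4973, 0.0568, 0.2762]
tcp_rot: [-0.019, -3.131, 0.0]
wrist_force: [-0.1, -0.4, -1.2]
gripper_width: 0.549
```

```bash
python3 look.py 3 wrist
```

```text
2.4667 [0.4973 0.0568 0.2762] [ 0.029  0.155  1.519  0.     1.478 -1.53 ] 0.549460092424678 [-0.15 -0.42 -1.15]
[[-1.0, 0.012, -0.01], [0.012, 1.0, -0.0], [0.01, -0.0, -1.0]]
[-2.0565788663385356, -2.033437812460667, -0.3305884235236498] [-0.061426124960956, -0.5352585747269274, 0.29669617130985215]
```

View pics/wrist3.png

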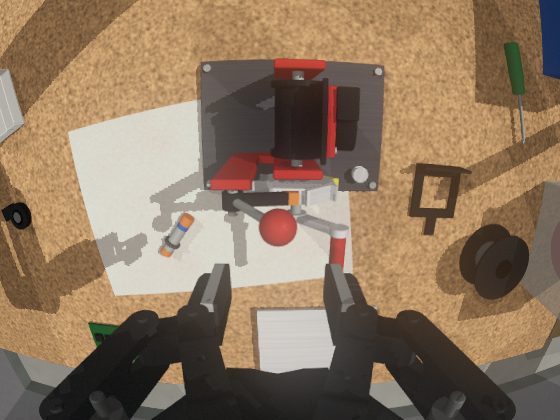

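arm_command --targets '[{"dx":-3,"dy":-1,"dz":20,"rx":0,"ry":0,"rz":0,"gripper":0.55},{"dx":0,"dy":0,"dz":20,"rx":0,"ry":0,"rz":0,"gripper":0.55},{"dx":0,"dy":0,"dz":17,"rx":0,"ry":0,"rz":0,"gripper":0.55},{"dx":0,"dy":0,"dz":0,"rx":0,"ry":0,"rz":0,"gripper":0.5},{"dx":0,"dy":0,"dz":0,"rx":0,"ry":0,"rz":0,"gripper":0.5}]'

```text
t: 2.93
position: [0.5035, 0.0558, 0.2252]
tcp_rot: [0.018, 3.141, 0.0]
wrist_force: [0.1, 0.4, -0.2]
gripper_width: 0.498
```

```bash
python3 look.py 4 wrist
```

```text
2.9333 [0.5035 0.0558 0.2252] [ 0.027  0.191  1.603  0.     1.348 -1.532] 0.4980767762460558 [ 0.15  0.38 -0.18]
[[-1.0, 0.012, 0.0], [0.012, 1.0, 0.0], [-0.0, 0.0, -1.0]]
[-2.050244583404551, -2.0279584212947133, -0.3410048368471537] [-0.060464301109767055, -0.5255041136636643, 0.2405671623946027]
```

View pics/wrist4.png

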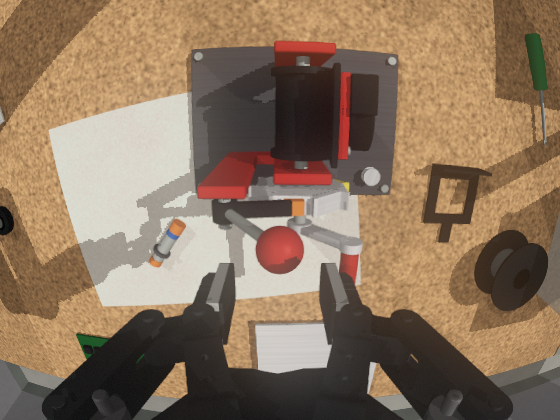

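```bash
python3 - <<'E' | tail -3
from fit2 import *
E
sed -i '$d' fit2.py; python3 - <<'E' | tail -3
from fit2 import *
w=fe(4);pose=s2.x[:3]
print(w(W(pose,ball(-.02))),w([.5035,.0558,.2252]),w([.5035,.0558,.2442]),w([.5,.055,.233]))
E
```

```text
-6.00045e+01  7.50700e-01]
[ 0.1 -0.2 -0.   0.2 -0.1  1.  -0.1 -1.2 -1.5  0.4  0.9  0.   0.3  0.3
 -1.3 -0.2]
[ 0.1 -0.2 -0.   0.2 -0.1  1.  -0.1 -1.2 -1.5  0.4  0.9  0.   0.3  0.3
 -1.3 -0.2]
[279.19381814 250.61929244] [278.13246361 250.51402795] [278.21289911 265.84138808] [276.69965026 251.02644981]Traceback (most recent call last):
  File "<stdin>", line 1, in <module>
  File "fit2.py", line 14, in <module>
    print("ball",W(s2.x,ball(s2.x[4])),"knob75",W(s2.x,knob(s2.x[3])))
                 ~^^^^^^^^^^^^^^^^^^^^
  File "h.py", line 14, in W
    x,y,a=pose;P=np.atleast_2d(P)/1000.;c,s=np.cos(a),np.sin(a)
    ^^^^^
ValueError: too many values to unpack (expected 3)
```

arm_command --targets '[{"dx":2,"dy":0,"dz":7,"rx":0,"ry":0,"rz":0,"gripper":0.5},{"dx":0,"dy":-5,"dz":0,"rx":0,"ry":0,"rz":0,"gripper":0.5},{"dx":0,"dy":-5,"dz":0,"rx":0,"ry":0,"rz":0,"gripper":0.5},{"dx":0,"dy":-5,"dz":0,"rx":0,"ry":0,"rz":0,"gripper":0.5},{"dx":0,"dy":-5,"dz":0,"rx":0,"ry":0,"rz":0,"gripper":0.5},{"dx":0,"dy":-5,"dz":0,"rx":0,"ry":0,"rz":0,"gripper":0.5}]'

```text
t: 3.48
position: [0.5014, 0.0299, 0.2176]
tcp_rot: [0.019, 3.141, -0.0]
wrist_force: [0.4, 1.0, -0.1]
gripper_width: 0.502
```

```bash
python3 look.py 5 wrist
```

```text
3.4833 [0.5014 0.0299 0.2176] [-0.025  0.19   1.624 -0.     1.327 -1.583] 0.5023811066174718 [ 0.36  0.98 -0.14]
[[-1.0, 0.012, 0.0], [0.012, 1.0, -0.0], [-0.0, -0.0, -1.0]]
[-2.0504165658998748, -2.0270094198426762, -0.34121272208500525] [-0.03473495771606094, -0.5212598238903728, 0.23373059943930227]
```

View pics/wrist5.png

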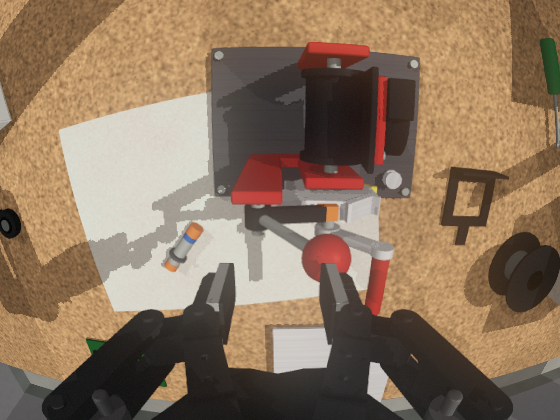

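```bash
python3 - <<'E'
import cv2
a=cv2.imread("pics/wrist5.png")[200:360,190:410]
cv2.imwrite("pics/c5.png",cv2.resize(a,None,fx=3.6,fy=3.6,interpolation=cv2.INTER_CUBIC))
E
python3 look.py 5 scene top
python3 - <<'E'
import cv2
a=cv2.imread("pics/scene5.png")[120:260,220:390]
cv2.imwrite("pics/sz5.png",cv2.resize(a,None,fx=4,fy=4,interpolation=cv2.INTER_CUBIC))
E
```

```text
3.5333 [0.5014 0.029  0.2175] [-2.600e-02  1.900e-01  1.624e+00 -1.000e-03  1.327e+00 -1.584e+00] 0.4988664372413088 [-0.44 -1.28 -0.83]
[[-1.0, 0.013, 0.0], [0.013, 1.0, -0.001], [-0.0, -0.001, -1.0]]
```

View pics/c5.png

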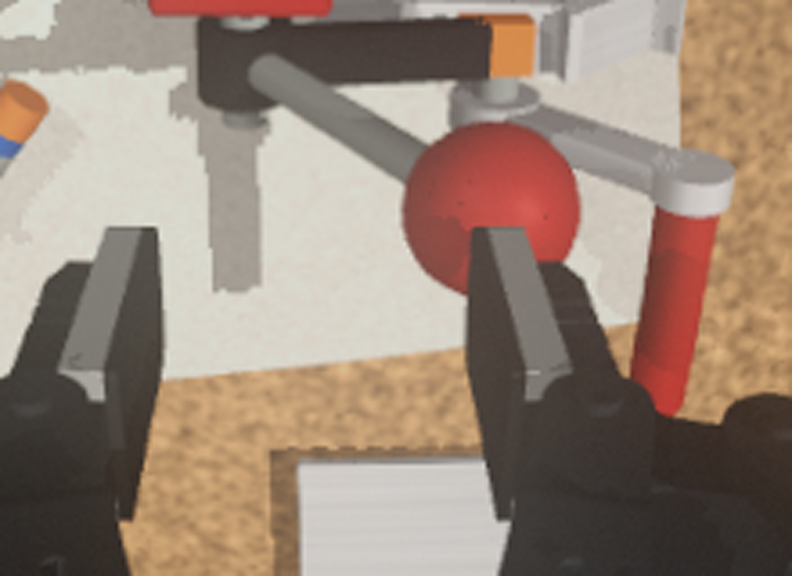

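View pics/sz5.png

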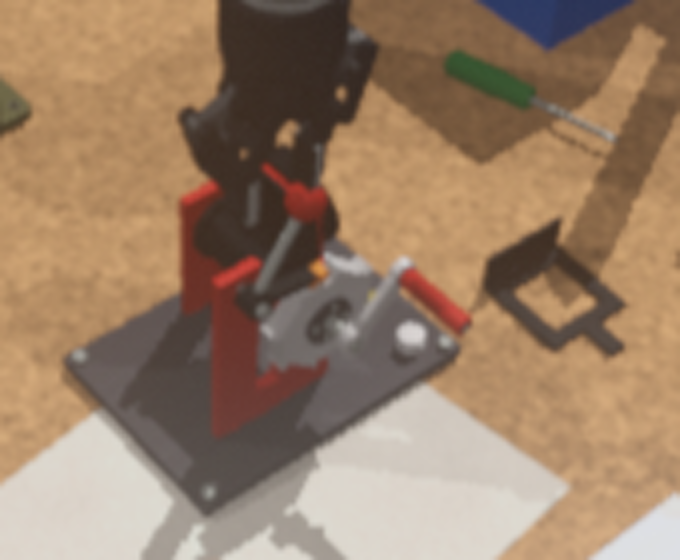

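```bash
python3 - <<'E' | tail -12
from fit2 import *
w=fe(5);d=np.load("pics/wrist5.npz");Rm=cv2.Rodrigues(d["rvec"])[0]
print("cam",-Rm.T@d["tvec"],"axis",Rm[2])
for z in(.2176,.224,.23,.236,.242,.25):
    print(z,[w([.5014+dx,.0299+.021,z]).round(0) for dx in(-.011,0,.011)])
print([w(W(s2.x[:3],ball(p))) for p in(-.02,.05,.1,.2)])
E
```

```text
[ 5.00300e-01  7.70000e-02 -1.11000e-02 -1.44530e+00 -2.28000e-02
 -6.00045e+01  7.50700e-01]
[ 0.1 -0.2 -0.   0.2 -0.1  1.  -0.1 -1.2 -1.5  0.4  0.9  0.   0.3  0.3
 -1.3 -0.2]
cam [0.41595215 0.03032032 0.39193469] axis [ 0.32842068 -0.00488631 -0.94451892]
0.2176 [array([314., 233.]), array([313., 250.]), array([313., 266.])]
0.224 [array([315., 238.]), array([314., 255.]), array([314., 271.])]
0.23 [array([316., 242.]), array([316., 260.]), array([315., 276.])]
0.236 [array([318., 247.]), array([317., 265.]), array([316., 282.])]
0.242 [array([319., 252.]), array([318., 270.]), array([317., 288.])]
0.25 [array([321., 259.]), array([320., 278.]), array([319., 296.])]
[array([325.98509846, 259.29374379]), array([317.84060726, 261.71515757]), array([311.60827413, 263.29499307]), array([298.22230062, 266.01555889])]
```

```bash
python3 - <<'E' | tail -5
from fit2 import *
for z in(.2176,.23,.25):
    print(z,[((proj("scene",[.5014+dx,.029+dy,z])[0]-[220,120])*4).round(0) for dx,dy in((0,.021),(0,-.021),(.011,.021))])
E
python3 - <<'E'
import cv2
a=cv2.imread("pics/scene5.png")[130:210,250:330]
cv2.imwrite("pics/sz5b.png",cv2.resize(a,None,fx=7.5,fy=7.5,interpolation=cv2.INTER_CUBIC))
a=cv2.imread("pics/top5.png")[150:270,190:340]
cv2.imwrite("pics/tz5.png",cv2.resize(a,None,fx=5,fy=5,interpolation=cv2.INTER_CUBIC))
E
```

```text
[ 0.1 -0.2 -0.   0.2 -0.1  1.  -0.1 -1.2 -1.5  0.4  0.9  0.   0.3  0.3
 -1.3 -0.2]
0.2176 [array([295., 221.]), array([245., 250.]), array([306., 230.])]
0.23 [array([296., 207.]), array([246., 237.]), array([307., 217.])]
0.25 [array([297., 185.]), array([246., 214.]), array([309., 194.])]
```

View pics/sz5b.png

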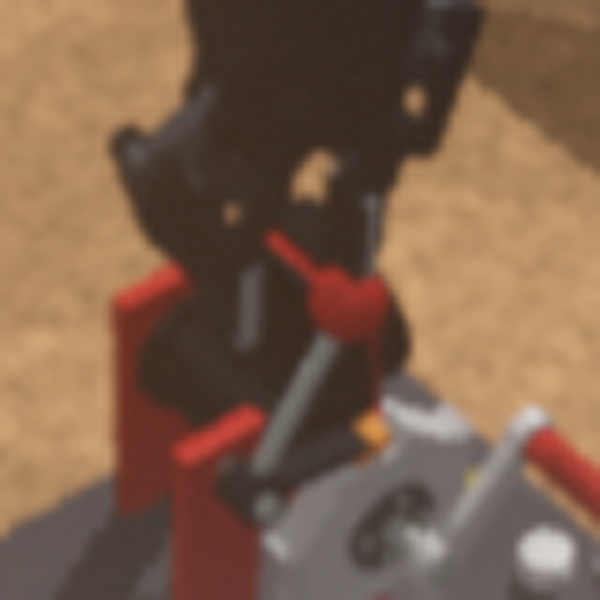

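View pics/tz5.png

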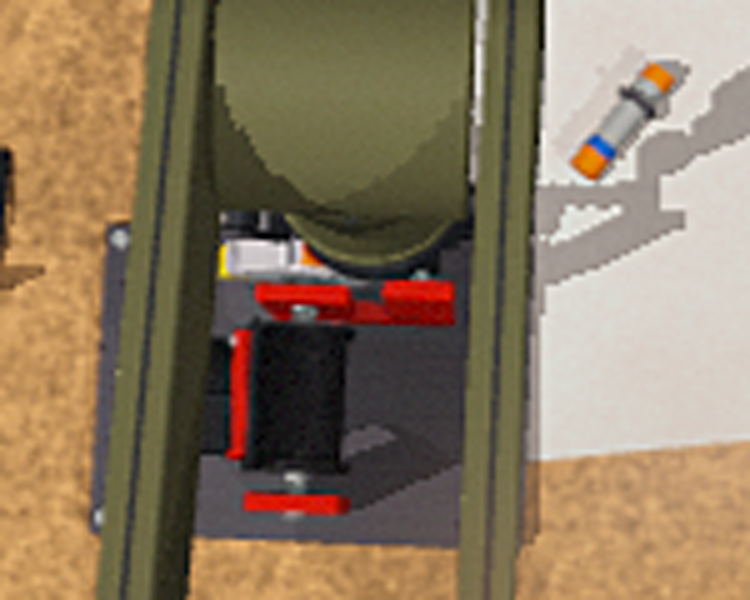

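arm_command --targets '[{"dx":0,"dy":13,"dz":0,"rx":0,"ry":0,"rz":0,"gripper":0.5},{"dx":0,"dy":13,"dz":0,"rx":0,"ry":0,"rz":0,"gripper":0.5},{"dx":0,"dy":0,"dz":10,"rx":0,"ry":0,"rz":0,"gripper":0.5},{"dx":0,"dy":0,"dz":10,"rx":0,"ry":0,"rz":0,"gripper":0.5},{"dx":0,"dy":0,"dz":0,"rx":0,"ry":0,"rz":0,"gripper":0.5}]'

```text
t: 4.05
position: [0.4995, 0.0563, 0.1947]
tcp_rot: [-0.018, -3.137, 0.001]
wrist_force: [-0.3, -0.1, -0.6]
gripper_width: 0.503
```

```bash
python3 look.py 6 wrist scene;  python3 - <<'E'
import cv2
a=cv2.imread("pics/scene6.png")[130:210,250:330]
cv2.imwrite("pics/sz6b.png",cv2.resize(a,None,fx=7.5,fy=7.5,interpolation=cv2.INTER_CUBIC))
a=cv2.imread("pics/wrist6.png")[200:360,190:410]
cv2.imwrite("pics/c6.png",cv2.resize(a,None,fx=3.6,fy=3.6,interpolation=cv2.INTER_CUBIC))
E
```

```text
4.05 [0.4995 0.0563 0.1947] [ 0.029  0.213  1.655 -0.     1.279 -1.531] 0.5028231753809512 [-0.29 -0.08 -0.57]
[[-1.0, 0.011, -0.005], [0.011, 1.0, -0.001], [0.005, -0.001, -1.0]]
[-2.052398201832907, -2.0309723106965962, -0.3357016882966054] [-0.060617705750946646, -0.5116159431390406, 0.21569548922744575]
```

View pics/sz6b.png

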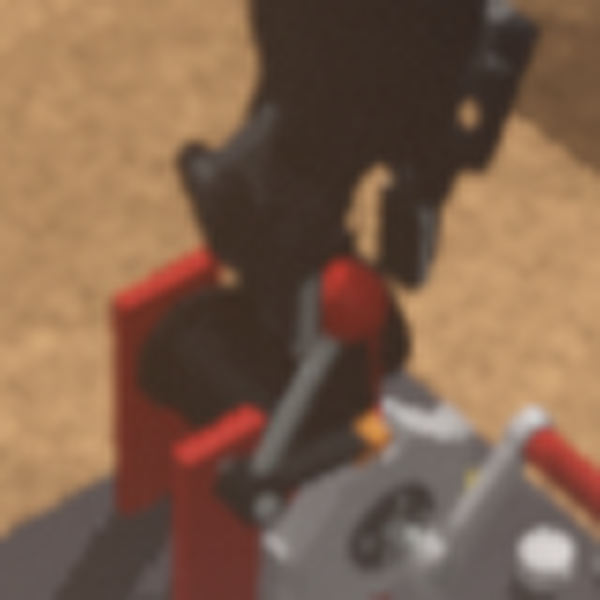

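View pics/c6.png

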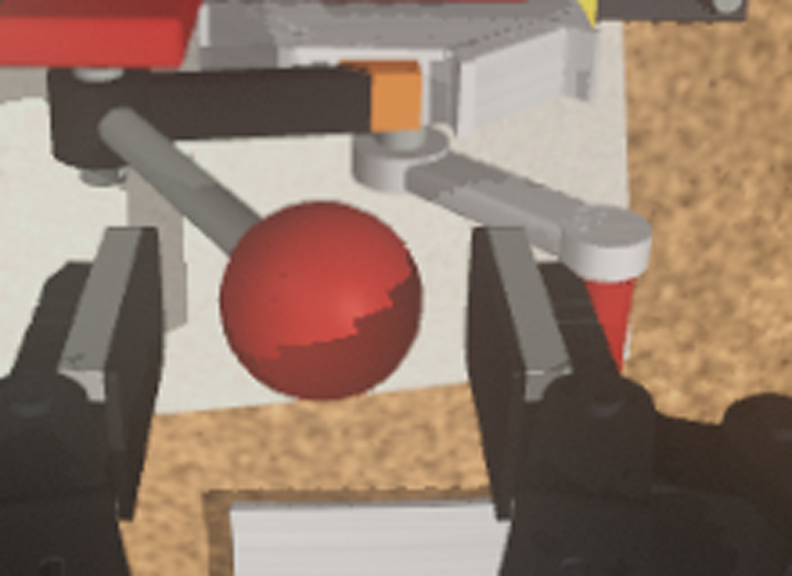

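```bash
python3 - <<'E' | tail -5
from fit2 import *
w=fe(6)
for z in(.2,.21,.22,.23):
    print(z,[(proj("scene",[.4995+.0+dx,.0563+dy,z])[0]).round(1).tolist() for dx,dy in((0,.024),(0,-.024),(.011,.021))],[w([.4995-.011,.0563+dy,z]).round(0).tolist() for dy in(.021,-.021)])
E
```

```text
-1.3 -0.2]
0.2 [[301.7, 174.4], [287.9, 182.6], [303.6, 177.2]] [[315.0, 237.0], [241.0, 237.0]]
0.21 [[301.9, 171.7], [288.0, 179.9], [303.8, 174.5]] [[317.0, 244.0], [239.0, 245.0]]
0.22 [[302.1, 169.0], [288.2, 177.2], [304.0, 171.8]] [[319.0, 252.0], [237.0, 253.0]]
0.23 [[302.3, 166.3], [288.3, 174.5], [304.3, 169.1]] [[321.0, 261.0], [235.0, 262.0]]
```

arm_command --targets '[{"dx":0,"dy":-6,"dz":0,"rx":0,"ry":0,"rz":0,"gripper":0.5},{"dx":0,"dy":-6,"dz":0,"rx":0,"ry":0,"rz":0,"gripper":0.5},{"dx":0,"dy":-6,"dz":0,"rx":0,"ry":0,"rz":0,"gripper":0.5},{"dx":0,"dy":-6,"dz":0,"rx":0,"ry":0,"rz":0,"gripper":0.5},{"dx":0,"dy":-6,"dz":0,"rx":0,"ry":0,"rz":0,"gripper":0.5}]'

```text
t: 4.57
position: [0.5014, 0.0256, 0.1976]
tcp_rot: [0.019, 3.141, -0.0]
wrist_force: [0.3, 0.5, 0.7]
gripper_width: 0.499
```

```bash
python3 look.py 7 wrist
```

```text
4.5667 [0.5014 0.0256 0.1976] [-0.033  0.206  1.656 -0.     1.279 -1.591] 0.4994158446404321 [0.32 0.51 0.71]
[[-1.0, 0.012, 0.001], [0.012, 1.0, -0.0], [-0.001, -0.0, -1.0]]
[-2.050328038841437, -2.0268079698753723, -0.3412208379908537] [-0.030541389125747623, -0.5147269286484306, 0.21477274185567097]
```

View pics/wrist7.png

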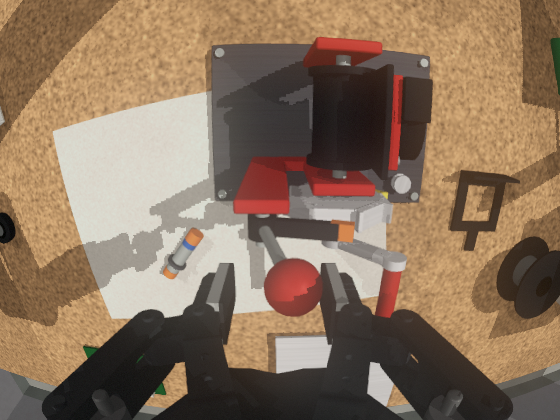

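arm_command --targets '[{"dx":0,"dy":-7,"dz":0,"rx":0,"ry":0,"rz":0,"gripper":0.5},{"dx":0,"dy":-7,"dz":0,"rx":0,"ry":0,"rz":0,"gripper":0.5},{"dx":0,"dy":-7,"dz":0,"rx":0,"ry":0,"rz":0,"gripper":0.5},{"dx":0,"dy":-7,"dz":0,"rx":0,"ry":0,"rz":0,"gripper":0.5},{"dx":0,"dy":-7,"dz":0,"rx":0,"ry":0,"rz":0,"gripper":0.5},{"dx":0,"dy":-7,"dz":0,"rx":0,"ry":0,"rz":0,"gripper":0.5},{"dx":0,"dy":-7,"dz":2,"rx":0,"ry":0,"rz":0,"gripper":0.5},{"dx":0,"dy":-7,"dz":2,"rx":0,"ry":0,"rz":0,"gripper":0.5},{"dx":0,"dy":-6,"dz":2,"rx":0,"ry":0,"rz":0,"gripper":0.5},{"dx":0,"dy":0,"dz":0,"rx":0,"ry":0,"rz":0,"gripper":0.5},{"dx":0,"dy":0,"dz":0,"rx":0,"ry":0,"rz":0,"gripper":0.5}]'

```text
t: 5.53
position: [0.5002, -0.0357, 0.191]
tcp_rot: [-0.02, -3.141, -0.0]
wrist_force: [0.1, 0.9, -0.1]
gripper_width: 0.5
```

```bash
python3 look.py 8 wrist
```

```text
5.5333 [ 0.5002 -0.0357  0.191 ] [-0.156  0.212  1.666  0.     1.264 -1.714] 0.4999277150985923 [ 0.08  0.91 -0.07]
[[-1.0, 0.013, -0.001], [0.013, 1.0, 0.0], [0.001, 0.0, -1.0]]
[-2.0518605892150936, -2.027236960626785, -0.34039057191651023] [0.030464538694712284, -0.5121063778133723, 0.20931620424219022]
```

View pics/wrist8.png

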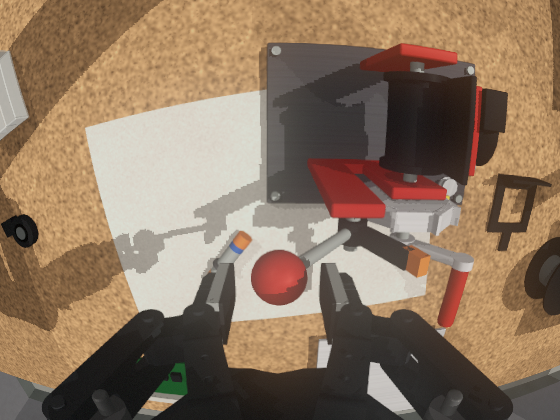

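arm_command --targets '[{"dx":0,"dy":0,"dz":-30,"rx":0,"ry":0,"rz":0,"gripper":0.5},{"dx":0,"dy":0,"dz":-30,"rx":0,"ry":0,"rz":0,"gripper":0.5},{"dx":0,"dy":0,"dz":-25,"rx":0,"ry":0,"rz":0,"gripper":0.5},{"dx":-16,"dy":30,"dz":0,"rx":0,"ry":0,"rz":0,"gripper":0.5},{"dx":-16,"dy":30,"dz":0,"rx":0,"ry":0,"rz":0,"gripper":0.5},{"dx":-16,"dy":30,"dz":0,"rx":0,"ry":0,"rz":0,"gripper":0.5},{"dx":-16,"dy":30,"dz":0,"rx":0,"ry":0,"rz":0,"gripper":0.5},{"dx":-16,"dy":33,"dz":0,"rx":0,"ry":0,"rz":0,"gripper":0.5},{"dx":0,"dy":0,"dz":0,"rx":0,"ry":0,"rz":0,"gripper":0.5},{"dx":0,"dy":0,"dz":20,"rx":0,"ry":0,"rz":0,"gripper":0.5},{"dx":0,"dy":0,"dz":20,"rx":0,"ry":0,"rz":0,"gripper":0.5},{"dx":0,"dy":0,"dz":20,"rx":0,"ry":0,"rz":0,"gripper":0.5},{"dx":0,"dy":0,"dz":0,"rx":0,"ry":0,"rz":0,"gripper":0.5}]'

```text
t: 6.67
position: [0.5789, 0.1166, 0.2121]
tcp_rot: [-0.017, -3.133, 0.002]
wrist_force: [-0.2, 0.3, -0.2]
gripper_width: 0.499
```

```bash
python3 look.py 9 wrist scene;  python3 - <<'E'
import cv2
a=cv2.imread("pics/scene9.png")[120:260,220:390]
cv2.imwrite("pics/sz9b.png",cv2.resize(a,None,fx=4.2,fy=4.2,interpolation=cv2.INTER_CUBIC))
E
```

```text
6.6667 [0.5789 0.1166 0.2121] [ 0.127  0.324  1.447  0.     1.379 -1.433] 0.49877205581904577 [-0.24  0.33 -0.2 ]
[[-1.0, 0.011, -0.008], [0.011, 1.0, -0.001], [0.008, -0.001, -1.0]]
[-2.0538602416151797, -2.0333363806069014, -0.33183779990339746] [-0.12146148366574643, -0.591751157090207, 0.20902891943708435]
```

View pics/sz9b.png

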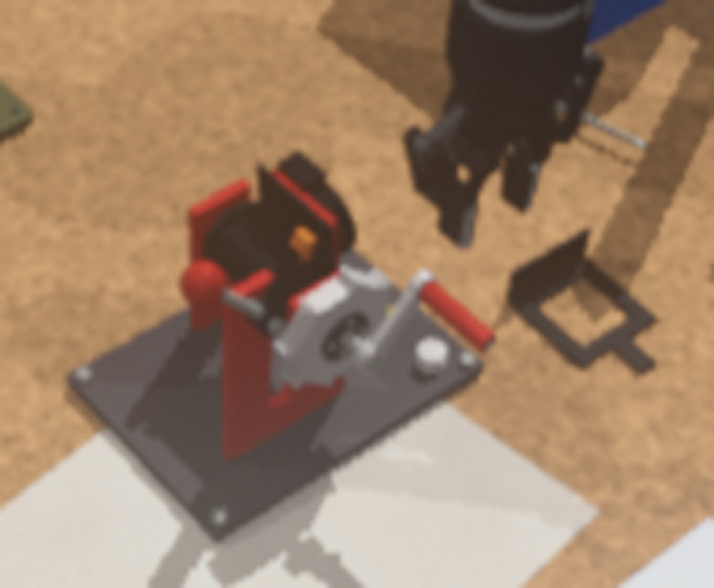

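View pics/wrist9.png

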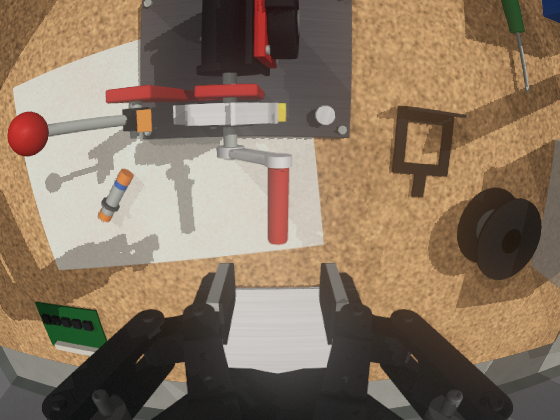

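arm_command --targets '[{"dx":0,"dy":0,"dz":25,"rx":0,"ry":0,"rz":0,"gripper":0.5},{"dx":0,"dy":0,"dz":25,"rx":0,"ry":0,"rz":0,"gripper":0.5},{"dx":0,"dy":0,"dz":25,"rx":0,"ry":0,"rz":0,"gripper":0.5},{"dx":0,"dy":0,"dz":22,"rx":0,"ry":0,"rz":0,"gripper":0.5},{"dx":0,"dy":0,"dz":0,"rx":0,"ry":0,"rz":0,"gripper":0.5},{"dx":0,"dy":0,"dz":0,"rx":0,"ry":0,"rz":0,"gripper":0.35},{"dx":0,"dy":0,"dz":0,"rx":0,"ry":0,"rz":0,"gripper":0.35},{"dx":0,"dy":0,"dz":0,"rx":0,"ry":0,"rz":0,"gripper":0.35}]'

```text
t: 7.43
position: [0.5843, 0.1169, 0.1218]
tcp_rot: [0.019, 3.137, 0.001]
wrist_force: [0.5, -0.5, 0.1]
gripper_width: 0.349
```

```bash
python3 look.py 10 wrist scene;  python3 - <<'E'
import cv2
a=cv2.imread("pics/scene10.png")[120:260,220:390]
cv2.imwrite("pics/sz10b.png",cv2.resize(a,None,fx=4.2,fy=4.2,interpolation=cv2.INTER_CUBIC))
E
```

```text
7.4333 [0.5843 0.1169 0.1218] [ 0.127  0.399  1.572  0.     1.166 -1.432] 0.3493437945412571 [ 0.54 -0.49  0.12]
[[-1.0, 0.012, 0.005], [0.012, 1.0, 0.001], [-0.005, 0.001, -1.0]]
[-2.0482125051191518, -2.025222519121051, -0.3458799707159663] [-0.12273470777945605, -0.5668510186334209, 0.1139921410750493]
```

View pics/sz10b.png

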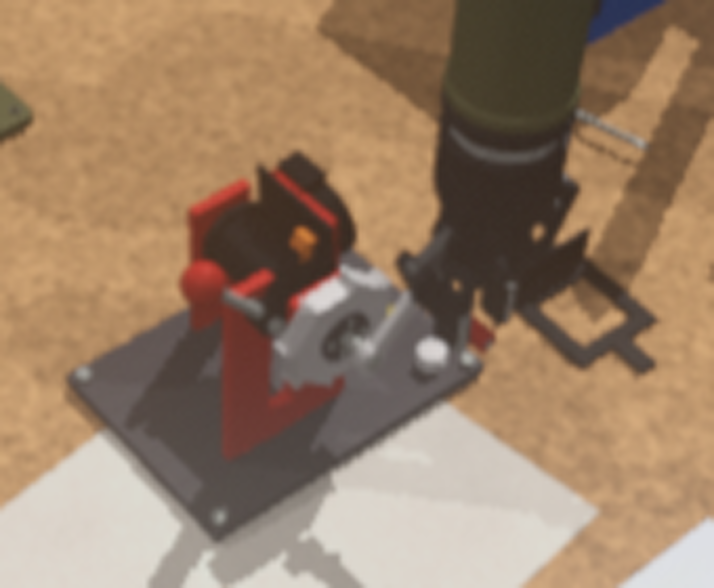

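View pics/wrist10.png

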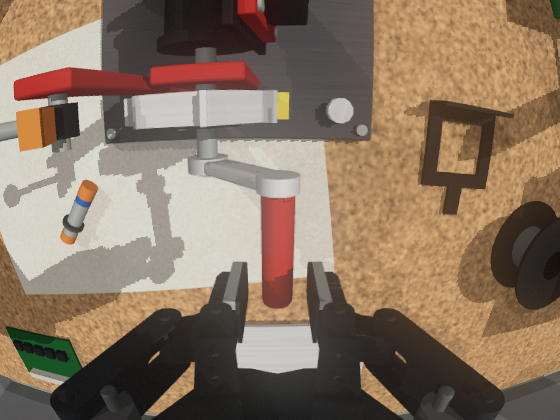

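arm_command --targets '[{"dx":3,"dy":-4,"dz":3,"rx":0,"ry":0,"rz":0,"gripper":0.35},{"dx":0,"dy":-4,"dz":0,"rx":0,"ry":0,"rz":0,"gripper":0.35},{"dx":0,"dy":-4,"dz":0,"rx":0,"ry":0,"rz":0,"gripper":0.35},{"dx":0,"dy":-4,"dz":0,"rx":0,"ry":0,"rz":0,"gripper":0.35},{"dx":0,"dy":-4,"dz":0,"rx":0,"ry":0,"rz":0,"gripper":0.35}]'

```text
t: 7.95
position: [0.5786, 0.0987, 0.1166]
tcp_rot: [-0.02, -3.141, -0.007]
wrist_force: [-0.6, 6.6, 0.8]
gripper_width: 0.351
```

```bash
python3 look.py 11 wrist
```

```text
7.95 [0.5786 0.0987 0.1166] [ 0.094  0.395  1.594  0.005  1.152 -1.466] 0.35086059017148696 [-0.63  6.6   0.79]
[[-1.0, 0.012, -0.0], [0.012, 1.0, 0.004], [0.0, 0.004, -1.0]]
[-2.053589102597596, -2.028193726193736, -0.3453155095450651] [-0.10529380552168885, -0.5601984457288048, 0.11329952961424007]
```

View pics/wrist11.png

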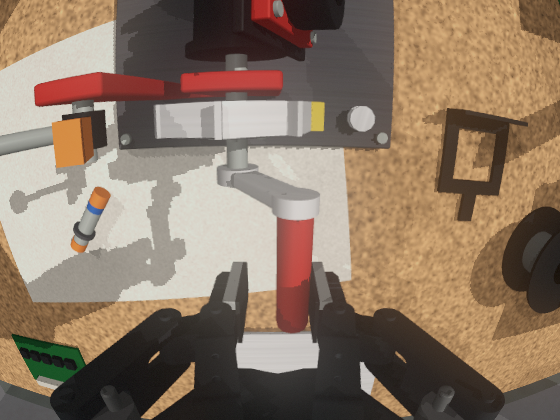

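arm_command --targets '[{"dx":0,"dy":-4,"dz":0,"rx":0,"ry":0,"rz":0,"gripper":0.35},{"dx":0,"dy":-4,"dz":-1,"rx":0,"ry":0,"rz":0,"gripper":0.35},{"dx":0,"dy":-4,"dz":-1,"rx":0,"ry":0,"rz":0,"gripper":0.35},{"dx":0,"dy":-4,"dz":-1,"rx":0,"ry":0,"rz":0,"gripper":0.35},{"dx":0,"dy":-4,"dz":-1,"rx":0,"ry":0,"rz":0,"gripper":0.35},{"dx":0,"dy":-4,"dz":-1,"rx":0,"ry":0,"rz":0,"gripper":0.35},{"dx":0,"dy":-4,"dz":0,"rx":0,"ry":0,"rz":0,"gripper":0.35},{"dx":0,"dy":-4,"dz":0,"rx":0,"ry":0,"rz":0,"gripper":0.35},{"dx":0,"dy":-4,"dz":0,"rx":0,"ry":0,"rz":0,"gripper":0.35},{"dx":0,"dy":-4,"dz":0,"rx":0,"ry":0,"rz":0,"gripper":0.35},{"dx":0,"dy":0,"dz":0,"rx":0,"ry":0,"rz":0,"gripper":0.35},{"dx":0,"dy":0,"dz":0,"rx":0,"ry":0,"rz":0,"gripper":0.35}]'

```text
t: 9.0
position: [0.5787, 0.0555, 0.1212]
tcp_rot: [0.019, 3.141, -0.002]
wrist_force: [-0.8, 0.3, -0.1]
gripper_width: 0.348
```

```bash
python3 look.py 12 wrist scene;  python3 - <<'E'
import cv2
a=cv2.imread("pics/scene12.png")[120:260,220:390]
cv2.imwrite("pics/sz12b.png",cv2.resize(a,None,fx=4.2,fy=4.2,interpolation=cv2.INTER_CUBIC))
E
```

```text
9.0 [0.5787 0.0555 0.1212] [ 0.024  0.384  1.6   -0.002  1.157 -1.534] 0.3484873023214454 [-0.81  0.34 -0.11]
[[-1.0, 0.012, 0.0], [0.012, 1.0, -0.001], [-0.0, -0.001, -1.0]]
[-2.0498727361763454, -2.026929366161449, -0.33944810349442145] [-0.061279070220359715, -0.5623534401911768, 0.11768182235073775]
```

View pics/sz12b.png

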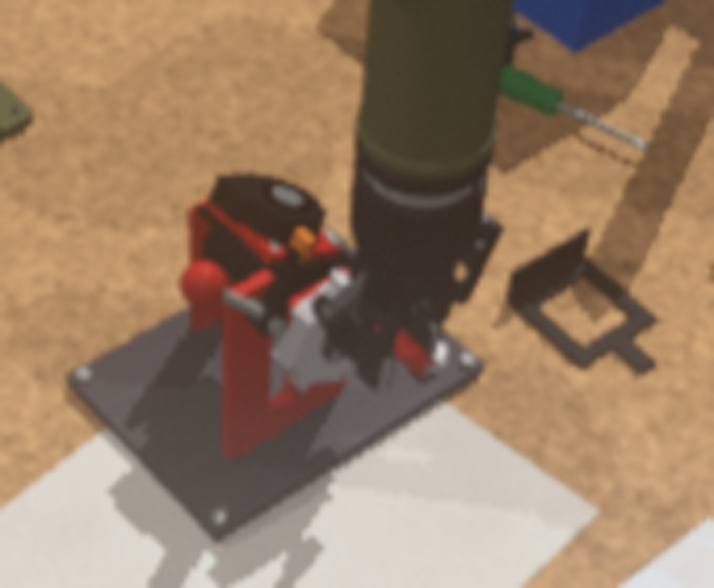

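View pics/wrist12.png

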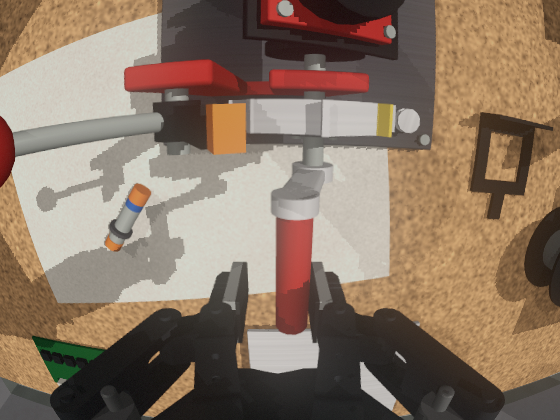

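arm_command --targets '[{"dx":0,"dy":2,"dz":0,"rx":0,"ry":0,"rz":0,"gripper":0.35},{"dx":0,"dy":3,"dz":-25,"rx":0,"ry":0,"rz":0,"gripper":0.5},{"dx":0,"dy":0,"dz":-30,"rx":0,"ry":0,"rz":0,"gripper":0.5},{"dx":0,"dy":0,"dz":-30,"rx":0,"ry":0,"rz":0,"gripper":0.5},{"dx":0,"dy":0,"dz":-30,"rx":0,"ry":0,"rz":0,"gripper":0.5},{"dx":0,"dy":0,"dz":-30,"rx":0,"ry":0,"rz":0,"gripper":0.5},{"dx":0,"dy":0,"dz":0,"rx":0,"ry":0,"rz":0,"gripper":0.5}]'

```text
t: 9.68
position: [0.5831, 0.0616, 0.2737]
tcp_rot: [0.018, 3.128, -0.0]
wrist_force: [0.6, -1.1, 0.6]
gripper_width: 0.502
```

```bash
python3 look.py 13 wrist scene;  python3 - <<'E'
import cv2
a=cv2.imread("pics/scene13.png")[150:230,250:340]
cv2.imwrite("pics/sz13b.png",cv2.resize(a,None,fx=7.5,fy=7.5,interpolation=cv2.INTER_CUBIC))
E
```

```text
9.6833 [0.5831 0.0616 0.2737] [ 3.400e-02  2.690e-01  1.374e+00 -1.000e-03  1.486e+00 -1.525e+00] 0.5016131912205058 [ 0.57 -1.09  0.62]
[[-1.0, 0.012, 0.014], [0.012, 1.0, -0.0], [-0.014, -0.0, -1.0]]
[-2.0421640400487187, -2.0198446493213003, -0.3536288255165505] [-0.0671054657277575, -0.6173595243407726, 0.2515796249237386]
```

View pics/sz13b.png

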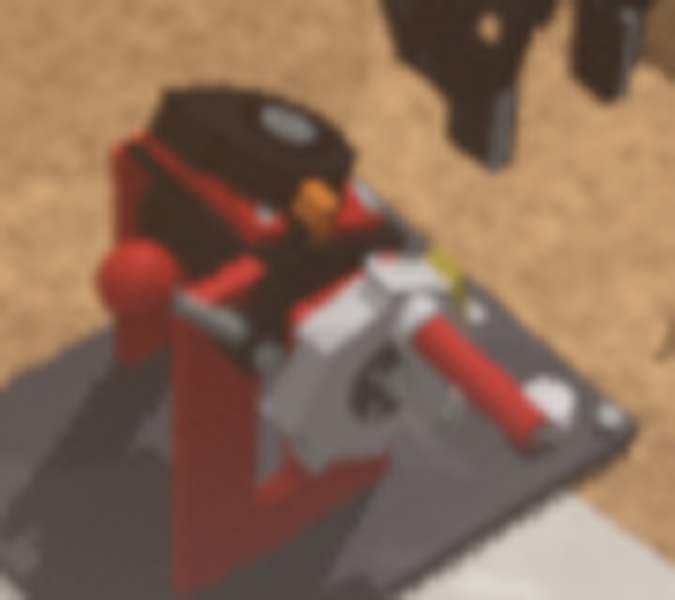

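View pics/wrist13.png

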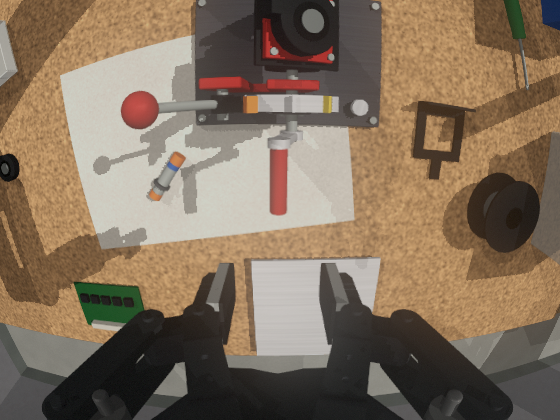

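```bash
python3 - <<'E'
import cv2
a=cv2.imread("pics/wrist13.png")[60:160,190:390]
cv2.imwrite("pics/w13b.png",cv2.resize(a,None,fx=4,fy=4,interpolation=cv2.INTER_CUBIC))
E
python3 - <<'E' | tail -14
from fit2 import *
w=fe(6);w13=fe(13);pose=s2.x[:3]
def res(v):
    P=W(pose,[0,v[0],v[1]])[0];return np.r_[w(P)-[301,226],proj("scene",P)[0]-[299,187]]
t=least_squares(res,[0,150.]);print("tip",t.x,t.fun)
k=least_squares(lambda v:np.r_[w13(W(pose,knob(v[0],98)))-[278.5,211],w13(W(pose,knob(v[0],38)))-[279,145]],[-.47]);print("q",k.x,k.fun)
for a in np.arange(-.9,-2.,-.1):  # lean angle toward -y
    for rr in(48,):
        P=W(pose,[[8,-rr*np.sin(a),110+rr*np.cos(a)],[-8,-rr*np.sin(a),110+rr*np.cos(a)]])
        print(round(a,2),[((proj("scene",p)[0]-[250,150])*7.5).round(0).tolist() for p in P],[((w13(p)-[190,60])*4).round(0).tolist() for p in P])
E
```

```text
-1.3 -0.2]
tip [ -4.30080746 153.94474747] [ 0.10631668  0.29441807 -0.15369197  0.63691035]
q [-0.46731718] [ 0.08252667  2.00493611 -0.32796953  2.59730921]
-0.9 [[464.0, 270.0], [435.0, 245.0]] [[573.0, 210.0], [575.0, 143.0]]
-1.0 [[469.0, 273.0], [440.0, 249.0]] [[582.0, 210.0], [584.0, 144.0]]
-1.1 [[473.0, 278.0], [444.0, 254.0]] [[589.0, 209.0], [590.0, 144.0]]
-1.2 [[476.0, 284.0], [447.0, 259.0]] [[593.0, 209.0], [595.0, 144.0]]
-1.3 [[478.0, 290.0], [450.0, 266.0]] [[596.0, 208.0], [598.0, 145.0]]
-1.4 [[479.0, 297.0], [451.0, 273.0]] [[597.0, 208.0], [598.0, 145.0]]
-1.5 [[479.0, 305.0], [451.0, 281.0]] [[595.0, 207.0], [597.0, 145.0]]
-1.6 [[478.0, 313.0], [450.0, 289.0]] [[592.0, 206.0], [594.0, 145.0]]
-1.7 [[477.0, 322.0], [449.0, 298.0]] [[588.0, 205.0], [589.0, 145.0]]
-1.8 [[474.0, 332.0], [446.0, 307.0]] [[581.0, 204.0], [583.0, 145.0]]
-1.9 [[470.0, 341.0], [443.0, 317.0]] [[574.0, 203.0], [575.0, 145.0]]
```

View pics/w13b.png

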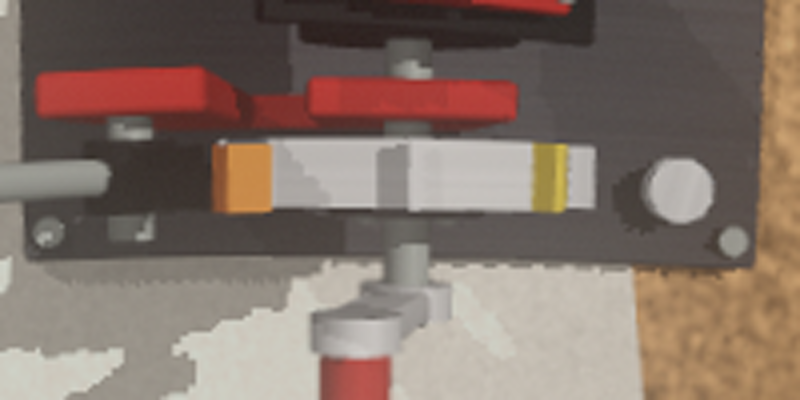

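```bash
python3 - <<'E' | tail -14
from fit2 import *
w13=fe(13);pose=s2.x[:3]
for rr in(41,48):
  print(rr,[(round(a,2),round(((w13(W(pose,[8,-rr*np.sin(a),110+rr*np.cos(a)]))-[190,60])*4)[0])) for a in np.arange(.3,-1.01,-.1)])
print([((w13(W(pose,[0,y,z]))-[190,60])*4).round(0) for y,z in((-4.3,154),(2,154),(4,154))])
E
python3 - <<'E'
import cv2
a=cv2.imread("pics/wrist6.png")[180:270,230:400]
cv2.imwrite("pics/w6b.png",cv2.resize(a,None,fx=4.5,fy=4.5,interpolation=cv2.INTER_CUBIC))
E
```

```text
ball [0.49999563 0.0573963  0.23065537]
kout [0.597686   0.11609722 0.15627076]
kin [0.54060183 0.11914332 0.15075851]
[ 5.00300e-01  7.72000e-02 -1.26000e-02 -1.45570e+00 -3.03000e-02
 -5.91272e+01 -7.31200e-01]
[-0.8 -0.3 -0.6 -0.6  0.2  1.2 -0.7 -0.7 -2.  -0.7 -0.6 -0.3 -0.7 -1.3
  0.6 -1.7 -1.  -0.8  0.4 -0.3 -0.  -2.1 -0.8 -1.1 -2.5 -0.5]
[ 5.00300e-01  7.70000e-02 -1.11000e-02 -1.44530e+00 -2.28000e-02
 -6.00045e+01  7.50700e-01]
[ 0.1 -0.2 -0.   0.2 -0.1  1.  -0.1 -1.2 -1.5  0.4  0.9  0.   0.3  0.3
 -1.3 -0.2]
41 [(np.float64(0.3), 362), (np.float64(0.2), 380), (np.float64(0.1), 398), (np.float64(-0.0), 416), (np.float64(-0.1), 434), (np.float64(-0.2), 452), (np.float64(-0.3), 469), (np.float64(-0.4), 485), (np.float64(-0.5), 501), (np.float64(-0.6), 515), (np.float64(-0.7), 527), (np.float64(-0.8), 538), (np.float64(-0.9), 548), (np.float64(-1.0), 555)]
48 [(np.float64(0.3), 353), (np.float64(0.2), 374), (np.float64(0.1), 396), (np.float64(-0.0), 418), (np.float64(-0.1), 439), (np.float64(-0.2), 461), (np.float64(-0.3), 481), (np.float64(-0.4), 501), (np.float64(-0.5), 519), (np.float64(-0.6), 535), (np.float64(-0.7), 550), (np.float64(-0.8), 562), (np.float64(-0.9), 573), (np.float64(-1.0), 582)]
[array([398., 174.]), array([426., 174.]), array([435., 174.])]
```

View pics/w6b.png

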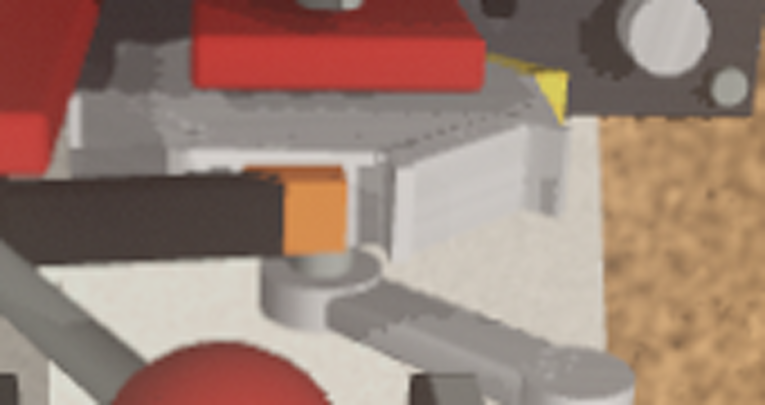

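arm_command --targets '[{"dx":0,"dy":2,"dz":30,"rx":0,"ry":0,"rz":0,"gripper":0.5},{"dx":0,"dy":0,"dz":30,"rx":0,"ry":0,"rz":0,"gripper":0.5},{"dx":0,"dy":0,"dz":30,"rx":0,"ry":0,"rz":0,"gripper":0.5},{"dx":0,"dy":0,"dz":30,"rx":0,"ry":0,"rz":0,"gripper":0.5},{"dx":0,"dy":0,"dz":25,"rx":0,"ry":0,"rz":0,"gripper":0.5},{"dx":0,"dy":0,"dz":0,"rx":0,"ry":0,"rz":0,"gripper":0.35},{"dx":0,"dy":0,"dz":0,"rx":0,"ry":0,"rz":0,"gripper":0.35},{"dx":0,"dy":-4,"dz":0,"rx":0,"ry":0,"rz":0,"gripper":0.35},{"dx":0,"dy":-4,"dz":0,"rx":0,"ry":0,"rz":0,"gripper":0.35},{"dx":0,"dy":-4,"dz":0,"rx":0,"ry":0,"rz":0,"gripper":0.35},{"dx":0,"dy":-4,"dz":0,"rx":0,"ry":0,"rz":0,"gripper":0.35},{"dx":0,"dy":-4,"dz":0,"rx":0,"ry":0,"rz":0,"gripper":0.35},{"dx":0,"dy":-2,"dz":0,"rx":0,"ry":0,"rz":0,"gripper":0.35},{"dx":0,"dy":0,"dz":0,"rx":0,"ry":0,"rz":0,"gripper":0.35},{"dx":0,"dy":0,"dz":0,"rx":0,"ry":0,"rz":0,"gripper":0.35}]'

```text
t: 11.03
position: [0.5788, 0.0411, 0.1218]
tcp_rot: [0.019, 3.14, -0.001]
wrist_force: [0.3, 1.1, 0.3]
gripper_width: 0.352
```

```bash
python3 look.py 14 wrist
```

```text
11.0333 [0.5788 0.0411 0.1218] [-1.000e-03  3.810e-01  1.603e+00 -1.000e-03  1.157e+00 -1.560e+00] 0.35241832547682916 [0.26 1.08 0.3 ]
[[-1.0, 0.012, 0.001], [0.012, 1.0, -0.001], [-0.001, -0.001, -1.0]]
[-2.049747532913449, -2.026710536180543, -0.34118239243687587] [-0.046916223736348024, -0.5627514560088269, 0.1175554474570606]
```

View pics/wrist14.png

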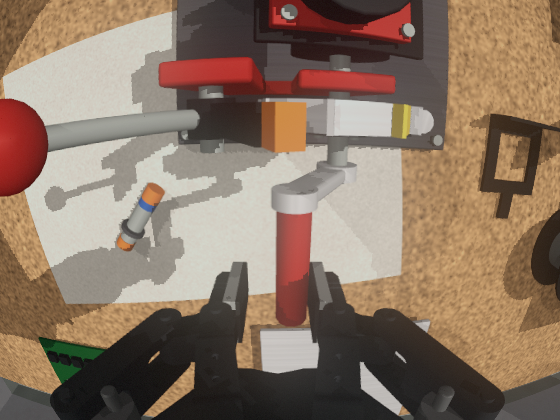

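arm_command --targets '[{"dx":0,"dy":3,"dz":0,"rx":0,"ry":0,"rz":0,"gripper":0.5},{"dx":0,"dy":0,"dz":-25,"rx":0,"ry":0,"rz":0,"gripper":0.5},{"dx":0,"dy":0,"dz":-33,"rx":0,"ry":0,"rz":0,"gripper":0.5},{"dx":0,"dy":0,"dz":-33,"rx":0,"ry":0,"rz":0,"gripper":0.5},{"dx":0,"dy":0,"dz":-33,"rx":0,"ry":0,"rz":0,"gripper":0.5},{"dx":0,"dy":0,"dz":-31,"rx":0,"ry":0,"rz":0,"gripper":0.5},{"dx":20,"dy":-20,"dz":0,"rx":0,"ry":0,"rz":0,"gripper":0.5},{"dx":20,"dy":-20,"dz":0,"rx":0,"ry":0,"rz":0,"gripper":0.5},{"dx":20,"dy":-20,"dz":0,"rx":0,"ry":0,"rz":0,"gripper":0.5},{"dx":19,"dy":-20,"dz":0,"rx":0,"ry":0,"rz":0,"gripper":0.5},{"dx":0,"dy":0,"dz":0,"rx":0,"ry":0,"rz":0,"gripper":0.5}]'

```text
t: 12.0
position: [0.4936, -0.0372, 0.2761]
tcp_rot: [-0.022, -3.137, 0.005]
wrist_force: [-0.2, 0.3, -0.9]
gripper_width: 0.506
```

```bash
python3 look.py 15 wrist; python3 - <<'E'
import cv2
a=cv2.imread("pics/wrist15.png")[140:320,200:480]
cv2.imwrite("pics/w15b.png",cv2.resize(a,None,fx=2.8,fy=2.8,interpolation=cv2.INTER_CUBIC))
E
```

```text
12.0 [ 0.4936 -0.0372  0.2761] [-0.158  0.143  1.534 -0.004  1.469 -1.714] 0.5056287440177236 [-0.22  0.26 -0.86]
[[-1.0, 0.014, -0.005], [0.014, 1.0, -0.003], [0.005, -0.003, -1.0]]
[-2.053708900202411, -2.0272510682310156, -0.33271353041974394] [0.032257755377957685, -0.5333084381184572, 0.2940067340811046]
```

View pics/w15b.png

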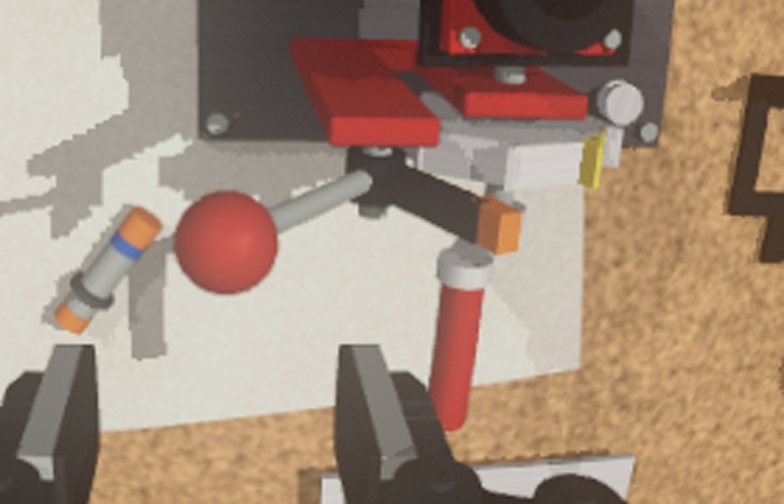

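arm_command --targets '[{"dx":0,"dy":0,"dz":28,"rx":0,"ry":0,"rz":0,"gripper":0.5},{"dx":0,"dy":0,"dz":28,"rx":0,"ry":0,"rz":0,"gripper":0.5},{"dx":0,"dy":0,"dz":28,"rx":0,"ry":0,"rz":0,"gripper":0.5},{"dx":0,"dy":0,"dz":0,"rx":0,"ry":0,"rz":0,"gripper":0.5},{"dx":0,"dy":6,"dz":0,"rx":0,"ry":0,"rz":0,"gripper":0.5},{"dx":0,"dy":6,"dz":-1,"rx":0,"ry":0,"rz":0,"gripper":0.5},{"dx":0,"dy":6,"dz":-1,"rx":0,"ry":0,"rz":0,"gripper":0.5},{"dx":0,"dy":6,"dz":-1,"rx":0,"ry":0,"rz":0,"gripper":0.5},{"dx":0,"dy":6,"dz":-1,"rx":0,"ry":0,"rz":0,"gripper":0.5}]'

```text
t: 12.8
position: [0.5002, -0.0035, 0.1981]
tcp_rot: [0.018, 3.138, 0.0]
wrist_force: [0.3, -1.3, 0.4]
gripper_width: 0.498
```

```bash
python3 look.py 16 wrist
```

```text
12.8 [ 0.5002 -0.0035  0.1981] [-0.092  0.201  1.661  0.     1.276 -1.651] 0.4984396104301415 [ 0.31 -1.25  0.41]
[[-1.0, 0.011, 0.004], [0.011, 1.0, -0.0], [-0.004, 0.0, -1.0]]
[-2.048100670025447, -2.0261561100718617, -0.3442621509441103] [-0.0010638497500422683, -0.5140742659367816, 0.21391843097325464]
```

View pics/wrist16.png

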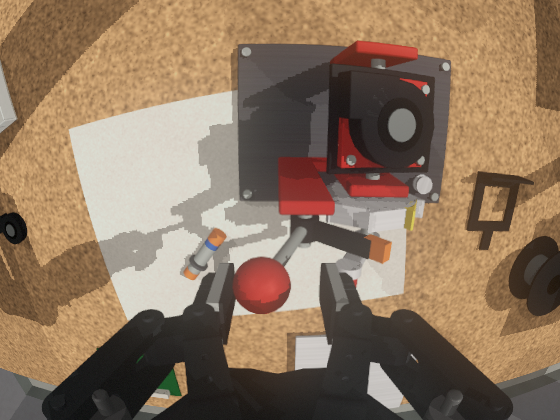

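arm_command --targets '[{"dx":0,"dy":5,"dz":0,"rx":0,"ry":0,"rz":0,"gripper":0.5},{"dx":0,"dy":5,"dz":0,"rx":0,"ry":0,"rz":0,"gripper":0.5},{"dx":0,"dy":5,"dz":0,"rx":0,"ry":0,"rz":0,"gripper":0.5},{"dx":0,"dy":5,"dz":0,"rx":0,"ry":0,"rz":0,"gripper":0.5},{"dx":0,"dy":4,"dz":0,"rx":0,"ry":0,"rz":0,"gripper":0.5},{"dx":0,"dy":4,"dz":0,"rx":0,"ry":0,"rz":0,"gripper":0.5},{"dx":0,"dy":4,"dz":0,"rx":0,"ry":0,"rz":0,"gripper":0.5},{"dx":0,"dy":4,"dz":0,"rx":0,"ry":0,"rz":0,"gripper":0.5},{"dx":0,"dy":3,"dz":0,"rx":0,"ry":0,"rz":0,"gripper":0.5},{"dx":0,"dy":3,"dz":0,"rx":0,"ry":0,"rz":0,"gripper":0.5},{"dx":0,"dy":3,"dz":0,"rx":0,"ry":0,"rz":0,"gripper":0.5},{"dx":0,"dy":3,"dz":0,"rx":0,"ry":0,"rz":0,"gripper":0.5},{"dx":0,"dy":3,"dz":0,"rx":0,"ry":0,"rz":0,"gripper":0.5},{"dx":0,"dy":3,"dz":0,"rx":0,"ry":0,"rz":0,"gripper":0.5},{"dx":0,"dy":3,"dz":0,"rx":0,"ry":0,"rz":0,"gripper":0.5},{"dx":0,"dy":2,"dz":0,"rx":0,"ry":0,"rz":0,"gripper":0.5},{"dx":0,"dy":0,"dz":0,"rx":0,"ry":0,"rz":0,"gripper":0.5},{"dx":0,"dy":0,"dz":0,"rx":0,"ry":0,"rz":0,"gripper":0.5}]'

```text
t: 14.35
position: [0.4995, 0.0547, 0.1963]
tcp_rot: [-0.018, -3.142, 0.0]
wrist_force: [0.2, 0.3, 0.0]
gripper_width: 0.502
```

```bash
python3 look.py 17 wrist; python3 - <<'E'
import cv2
a=cv2.imread("pics/wrist17.png")[160:360,190:430]
cv2.imwrite("pics/w17b.png",cv2.resize(a,None,fx=3,fy=3,interpolation=cv2.INTER_CUBIC))
E
```

```text
14.35 [0.4995 0.0547 0.1963] [ 0.025  0.208  1.657 -0.     1.277 -1.534] 0.5016245667447107 [0.17 0.3  0.01]
[[-1.0, 0.012, -0.0], [0.012, 1.0, -0.0], [0.0, -0.0, -1.0]]
[-2.050127519913602, -2.0280782138682922, -0.34078464280400245] [-0.05926108278575702, -0.5122180154896605, 0.2146442228670461]
```

View pics/w17b.png

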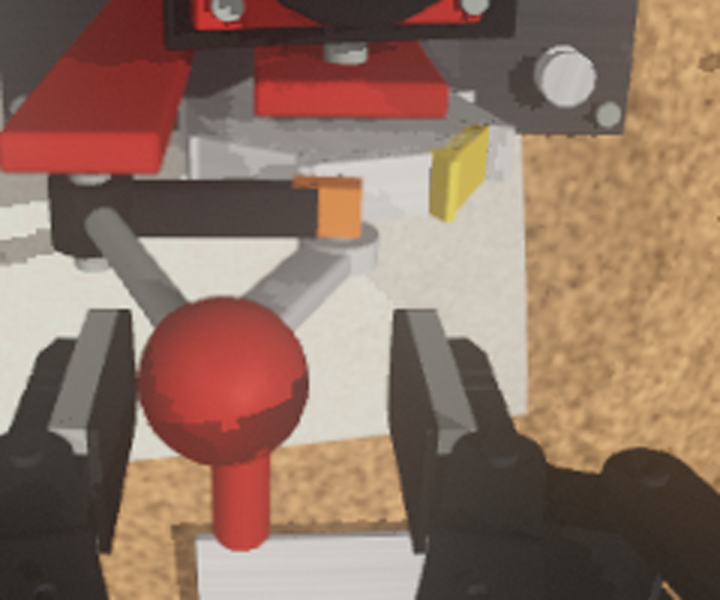

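```bash
python3 - <<'E' | tail -3
from fit2 import *
w=fe(17);print([(p,w(W(s2.x[:3],ball(p))).round(1)) for p in(-.02,0,.02,.04,.07,.1,.13)])
E
```

```text
[ 0.1 -0.2 -0.   0.2 -0.1  1.  -0.1 -1.2 -1.5  0.4  0.9  0.   0.3  0.3
 -1.3 -0.2]
[(-0.02, array([281.8, 283.3])), (0, array([279. , 284.2])), (0.02, array([276.2, 285. ])), (0.04, array([273.3, 285.8])), (0.07, array([268.9, 287. ])), (0.1, array([264.4, 288.1])), (0.13, array([259.7, 289.1]))]
```

arm_command --targets '[{"dx":0,"dy":-6,"dz":0,"rx":0,"ry":0,"rz":0,"gripper":0.5},{"dx":0,"dy":0,"dz":-26,"rx":0,"ry":0,"rz":0,"gripper":0.5},{"dx":0,"dy":0,"dz":-27,"rx":0,"ry":0,"rz":0,"gripper":0.5},{"dx":0,"dy":0,"dz":-27,"rx":0,"ry":0,"rz":0,"gripper":0.5},{"dx":-27,"dy":0,"dz":0,"rx":0,"ry":0,"rz":0.12,"gripper":0.5},{"dx":0,"dy":0,"dz":0,"rx":0,"ry":0,"rz":0.12,"gripper":0.5},{"dx":0,"dy":0,"dz":0,"rx":0,"ry":0,"rz":0.12,"gripper":0.5},{"dx":0,"dy":0,"dz":0,"rx":0,"ry":0,"rz":0.12,"gripper":0.5},{"dx":0,"dy":0,"dz":0,"rx":0,"ry":0,"rz":0.12,"gripper":0.5},{"dx":0,"dy":0,"dz":0,"rx":0,"ry":0,"rz":0.12,"gripper":0.5},{"dx":0,"dy":0,"dz":0,"rx":0,"ry":0,"rz":0.12,"gripper":0.5},{"dx":0,"dy":0,"dz":0,"rx":0,"ry":0,"rz":0.12,"gripper":0.5},{"dx":0,"dy":0,"dz":0,"rx":0,"ry":0,"rz":0.12,"gripper":0.5},{"dx":0,"dy":0,"dz":0,"rx":0,"ry":0,"rz":0.12,"gripper":0.5}]'

```text
t: 15.57
position: [0.5263, 0.0476, 0.2762]
tcp_rot: [1.797, 2.577, -0.001]
wrist_force: [0.5, 0.2, -0.1]
gripper_width: 0.5
```

arm_command --targets '[{"dx":0,"dy":0,"dz":0,"rx":0,"ry":0,"rz":0.12,"gripper":0.5},{"dx":0,"dy":0,"dz":0,"rx":0,"ry":0,"rz":0.12,"gripper":0.5},{"dx":0,"dy":0,"dz":0,"rx":0,"ry":0,"rz":0.12,"gripper":0.5},{"dx":0,"dy":0,"dz":0,"rx":0,"ry":0,"rz":0.12,"gripper":0.5},{"dx":0,"dy":0,"dz":0,"rx":0,"ry":0,"rz":0.12,"gripper":0.5},{"dx":0,"dy":0,"dz":0,"rx":0,"ry":0,"rz":0.12,"gripper":0.5},{"dx":0,"dy":0,"dz":0,"rx":0,"ry":0,"rz":0.12,"gripper":0.5},{"dx":0,"dy":0,"dz":0,"rx":0,"ry":0,"rz":0.12,"gripper":0.5},{"dx":0,"dy":0,"dz":0,"rx":0,"ry":0,"rz":0.12,"gripper":0.5},{"dx":0,"dy":0,"dz":0,"rx":0,"ry":0,"rz":0.12,"gripper":0.5},{"dx":0,"dy":0,"dz":0,"rx":0,"ry":0,"rz":0.12,"gripper":0.5},{"dx":0,"dy":0,"dz":0,"rx":0,"ry":0,"rz":0.12,"gripper":0.5},{"dx":0,"dy":0,"dz":0,"rx":0,"ry":0,"rz":0.12,"gripper":0.5},{"dx":0,"dy":0,"dz":0,"rx":0,"ry":0,"rz":0.12,"gripper":0.5},{"dx":0,"dy":0,"dz":0,"rx":0,"ry":0,"rz":0.12,"gripper":0.5},{"dx":0,"dy":0,"dz":0,"rx":0,"ry":0,"rz":0.12,"gripper":0.5},{"dx":0,"dy":0,"dz":0,"rx":0,"ry":0,"rz":0.022,"gripper":0.5},{"dx":0,"dy":0,"dz":0,"rx":0,"ry":0,"rz":0,"gripper":0.5}]'

```text
t: 17.07
position: [0.5264, 0.0478, 0.2763]
tcp_rot: [3.141, -0.017, -0.0]
wrist_force: [0.7, -0.3, 0.1]
gripper_width: 0.501
```

```bash
python3 look.py 18 wrist scene; python3 - <<'E'
import cv2
a=cv2.imread("pics/scene18.png")[120:260,220:390]
cv2.imwrite("pics/sz18b.png",cv2.resize(a,None,fx=4.2,fy=4.2,interpolation=cv2.INTER_CUBIC))
E
```

```text
17.0667 [0.5264 0.0478 0.2763] [ 0.011  0.19   1.474 -0.     1.478  1.592] 0.5014247101326357 [ 0.71 -0.31  0.09]
[[1.0, -0.011, -0.0], [-0.011, -1.0, -0.0], [-0.0, 0.0, -1.0]]
[-2.0308057178818912, 2.0522022023260718, 0.342980789427991] [0.0520746306973623, 0.42893968000433064, 0.624844529921091]
```

View pics/wrist18.png

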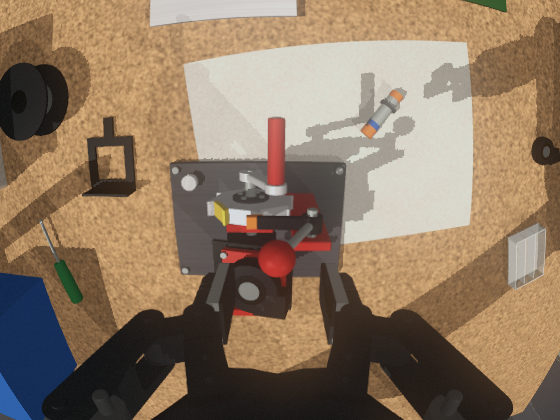

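View pics/sz18b.png

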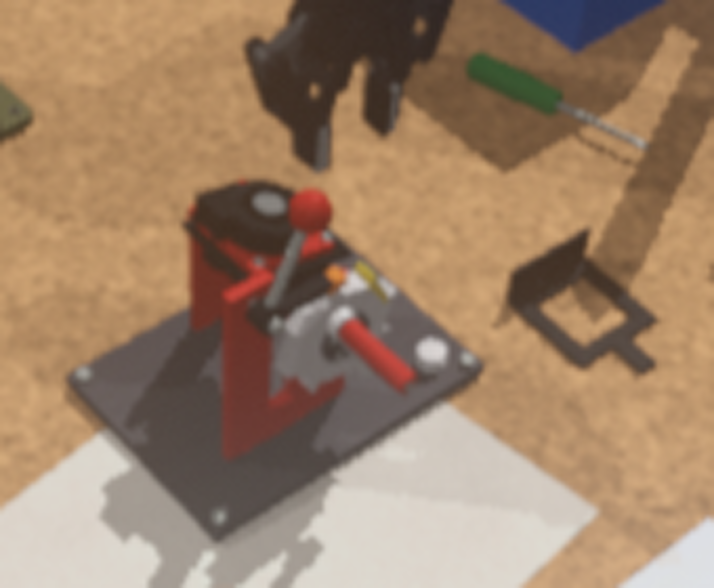

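arm_command --targets '[{"dx":29,"dy":-1,"dz":0,"rx":0,"ry":0,"rz":0,"gripper":0.5},{"dx":28,"dy":-1,"dz":0,"rx":0,"ry":0,"rz":0,"gripper":0.5},{"dx":0,"dy":0,"dz":30,"rx":0,"ry":0,"rz":0,"gripper":0.5},{"dx":0,"dy":0,"dz":30,"rx":0,"ry":0,"rz":0,"gripper":0.5},{"dx":0,"dy":0,"dz":30,"rx":0,"ry":0,"rz":0,"gripper":0.5},{"dx":0,"dy":0,"dz":30,"rx":0,"ry":0,"rz":0,"gripper":0.5},{"dx":0,"dy":0,"dz":20,"rx":0,"ry":0,"rz":0,"gripper":0.5},{"dx":0,"dy":0,"dz":14,"rx":0,"ry":0,"rz":0,"gripper":0.5},{"dx":0,"dy":0,"dz":0,"rx":0,"ry":0,"rz":0,"gripper":0.35},{"dx":0,"dy":0,"dz":0,"rx":0,"ry":0,"rz":0,"gripper":0.35},{"dx":0,"dy":0,"dz":0,"rx":0,"ry":0,"rz":0,"gripper":0.35}]'

```text
t: 18.08
position: [0.5844, 0.0496, 0.1233]
tcp_rot: [-3.142, 0.018, -0.003]
wrist_force: [-0.5, -0.2, -0.2]
gripper_width: 0.347
```

```bash
python3 look.py 19 wrist
```

```text
18.0833 [0.5844 0.0496 0.1233] [ 0.013  0.387  1.588 -0.     1.165  1.595] 0.34705717658242824 [-0.52 -0.23 -0.16]
[[1.0, -0.011, 0.002], [-0.011, -1.0, -0.0], [0.002, -0.0, -1.0]]
[-2.031438082205695, 2.0540091306376094, 0.3415215068275785] [0.05500206087724345, 0.534265362556691, 0.49822692903351196]
```

View pics/wrist19.png

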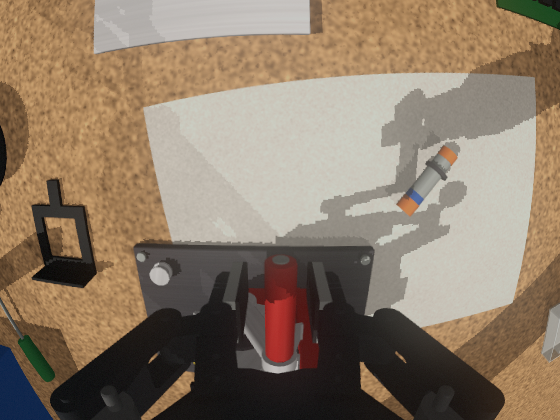

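arm_command --targets '[{"dx":0,"dy":4,"dz":1,"rx":0,"ry":0,"rz":0,"gripper":0.35},{"dx":0,"dy":3,"dz":1,"rx":0,"ry":0,"rz":0,"gripper":0.35},{"dx":0,"dy":2,"dz":1,"rx":0,"ry":0,"rz":0,"gripper":0.35},{"dx":0,"dy":2,"dz":1,"rx":0,"ry":0,"rz":0,"gripper":0.35},{"dx":0,"dy":2,"dz":1,"rx":0,"ry":0,"rz":0,"gripper":0.35},{"dx":0,"dy":2,"dz":1,"rx":0,"ry":0,"rz":0,"gripper":0.35}]'

```text
t: 18.63
position: [0.5839, 0.035, 0.1165]
tcp_rot: [-3.141, 0.019, -0.002]
wrist_force: [1.4, 3.1, 1.0]
gripper_width: 0.351
```

arm_command --targets '[{"dx":0,"dy":1,"dz":0,"rx":0,"ry":0,"rz":0,"gripper":0.35}]'

```text
t: 18.72
position: [0.5839, 0.0337, 0.1163]
tcp_rot: [-3.141, 0.019, -0.002]
wrist_force: [2.5, 4.3, 0.5]
gripper_width: 0.351
```

arm_command --targets '[{"dx":0,"dy":1,"dz":0,"rx":0,"ry":0,"rz":0,"gripper":0.35}]'

```text
t: 18.8
position: [0.5838, 0.0327, 0.1163]
tcp_rot: [-3.141, 0.019, -0.002]
wrist_force: [1.8, 3.7, -0.3]
gripper_width: 0.35
```

arm_command --targets '[{"dx":0,"dy":1,"dz":0,"rx":0,"ry":0,"rz":0,"gripper":0.35}]'

```text
t: 18.88
position: [0.5838, 0.0317, 0.1164]
tcp_rot: [-3.141, 0.019, -0.002]
wrist_force: [2.2, 4.1, -0.2]
gripper_width: 0.349
```

arm_command --targets '[{"dx":0,"dy":1,"dz":1,"rx":0,"ry":0,"rz":0,"gripper":0.35},{"dx":0,"dy":1,"dz":0,"rx":0,"ry":0,"rz":0,"gripper":0.35}]'

```text
t: 19.05
position: [0.5835, 0.0296, 0.1153]
tcp_rot: [-3.141, 0.019, -0.001]
wrist_force: [3.1, 3.2, -0.3]
gripper_width: 0.35
```

arm_command --targets '[{"dx":0,"dy":1,"dz":1,"rx":0,"ry":0,"rz":0,"gripper":0.35},{"dx":0,"dy":1,"dz":0,"rx":0,"ry":0,"rz":0,"gripper":0.35}]'

```text
t: 19.22
position: [0.5833, 0.0276, 0.1142]
tcp_rot: [-3.141, 0.019, -0.0]
wrist_force: [2.6, 4.6, -0.6]
gripper_width: 0.348
```

arm_command --targets '[{"dx":0,"dy":1,"dz":0,"rx":0,"ry":0,"rz":0,"gripper":0.35}]'

```text
t: 19.3
position: [0.5833, 0.0267, 0.1142]
tcp_rot: [-3.141, 0.019, -0.0]
wrist_force: [3.5, 4.3, -0.5]
gripper_width: 0.347
```

```bash
python3 look.py 20 wrist scene; python3 - <<'E'
import cv2
a=cv2.imread("pics/scene20.png")[140:240,250:350]
cv2.imwrite("pics/sz20b.png",cv2.resize(a,None,fx=6,fy=6,interpolation=cv2.INTER_CUBIC))
E
```

```text
19.3 [0.5833 0.0267 0.1142] [-0.027  0.394  1.603  0.     1.144  1.556] 0.3468545553238946 [ 3.49  4.31 -0.47]
[[1.0, -0.012, 0.0], [-0.012, -1.0, 0.0], [0.0, -0.0, -1.0]]
[-2.0299155304348764, 2.054220031390255, 0.34357466728623437] [0.032752364660139484, 0.535914906456784, 0.4900992400589892]
```

View pics/sz20b.png

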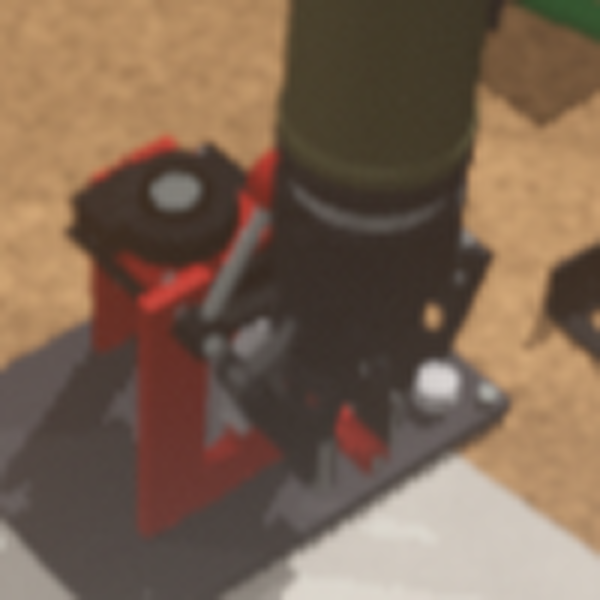

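arm_command --targets '[{"dx":0,"dy":1,"dz":1,"rx":0,"ry":0,"rz":0,"gripper":0.35}]'

```text
t: 19.48
position: [0.5833, 0.0257, 0.1134]
tcp_rot: [-3.141, 0.019, -0.001]
wrist_force: [3.3, 3.4, 0.5]
gripper_width: 0.348
```

arm_command --targets '[{"dx":0,"dy":1,"dz":0,"rx":0,"ry":0,"rz":0,"gripper":0.35}]'

```text
t: 19.57
position: [0.5832, 0.0247, 0.1132]
tcp_rot: [-3.141, 0.019, -0.0]
wrist_force: [2.2, 4.2, 0.4]
gripper_width: 0.348
```

arm_command --targets '[{"dx":0,"dy":1,"dz":1,"rx":0,"ry":0,"rz":0,"gripper":0.35}]'

```text
t: 19.65
position: [0.5832, 0.0238, 0.1124]
tcp_rot: [-3.141, 0.019, -0.0]
wrist_force: [2.7, 4.1, -0.8]
gripper_width: 0.351
```

arm_command --targets '[{"dx":0,"dy":0.5,"dz":0,"rx":0,"ry":0,"rz":0,"gripper":0.35}]'

```text
t: 19.73
position: [0.5832, 0.0232, 0.1121]
tcp_rot: [-3.141, 0.019, -0.0]
wrist_force: [2.5, 4.4, 0.3]
gripper_width: 0.347
```

arm_command --targets '[{"dx":0,"dy":0.5,"dz":0,"rx":0,"ry":0,"rz":0,"gripper":0.35}]'

```text
t: 19.82
position: [0.5831, 0.0228, 0.1122]
tcp_rot: [-3.141, 0.019, 0.0]
wrist_force: [3.2, 4.7, -1.1]
gripper_width: 0.351
```

arm_command --targets '[{"dx":0,"dy":0.5,"dz":0,"rx":0,"ry":0,"rz":0,"gripper":0.35}]'

```text
t: 19.9
position: [0.5831, 0.0224, 0.1122]
tcp_rot: [-3.141, 0.019, -0.0]
wrist_force: [3.3, 4.9, -0.1]
gripper_width: 0.348
```

arm_command --targets '[{"dx":0,"dy":0.5,"dz":0,"rx":0,"ry":0,"rz":0,"gripper":0.35}]'

```text
t: 19.98
position: [0.5831, 0.0219, 0.1122]
tcp_rot: [-3.141, 0.019, -0.0]
wrist_force: [2.3, 3.9, -1.5]
gripper_width: 0.349
```

arm_command --targets '[{"dx":0,"dy":0.5,"dz":0,"rx":0,"ry":0,"rz":0,"gripper":0.35}]'

```text
t: 20.07
position: [0.5831, 0.0215, 0.1122]
tcp_rot: [-3.141, 0.019, -0.0]
wrist_force: [2.6, 4.7, -0.4]
gripper_width: 0.355
```

arm_command --targets '[{"dx":0,"dy":0.5,"dz":0,"rx":0,"ry":0,"rz":0,"gripper":0.35}]'

```text
t: 20.15
position: [0.5831, 0.021, 0.1122]
tcp_rot: [-3.141, 0.019, -0.0]
wrist_force: [2.1, 5.9, -0.7]
gripper_width: 0.349
```

arm_command --targets '[{"dx":0,"dy":0.5,"dz":0,"rx":0,"ry":0,"rz":0,"gripper":0.35}]'

```text
t: 20.23
position: [0.5831, 0.0205, 0.1122]
tcp_rot: [-3.141, 0.019, -0.0]
wrist_force: [1.5, 5.0, -0.1]
gripper_width: 0.353
```

arm_command --targets '[{"dx":0,"dy":0.5,"dz":0,"rx":0,"ry":0,"rz":0,"gripper":0.35}]'

```text
t: 20.32
position: [0.5831, 0.02, 0.1122]
tcp_rot: [-3.141, 0.019, 0.0]
wrist_force: [2.6, 5.5, -0.7]
gripper_width: 0.348
```

```bash
python3 look.py 21 top wrist; python3 - <<'E'
import cv2
a=cv2.imread("pics/wrist21.png")[200:420,130:400]
cv2.imwrite("pics/w21b.png",cv2.resize(a,None,fx=2.7,fy=2.7,interpolation=cv2.INTER_CUBIC))
a=cv2.imread("pics/top21.png")[150:270,190:340]
cv2.imwrite("pics/t21b.png",cv2.resize(a,None,fx=5,fy=5,interpolation=cv2.INTER_CUBIC))
E
```

```text
20.3167 [0.5831 0.02   0.1122] [-3.900e-02  3.960e-01  1.607e+00  1.000e-03  1.140e+00  1.544e+00] 0.3478975426528501 [ 2.61  5.51 -0.68]
[[1.0, -0.012, 0.0], [-0.012, -1.0, 0.001], [-0.0, -0.001, -1.0]]
[-2.0299658283574384, 2.054131834403175, 0.3441122874047457] [0.025969995204691773, 0.5363629320061237, 0.4882518427439559]
```

View pics/w21b.png

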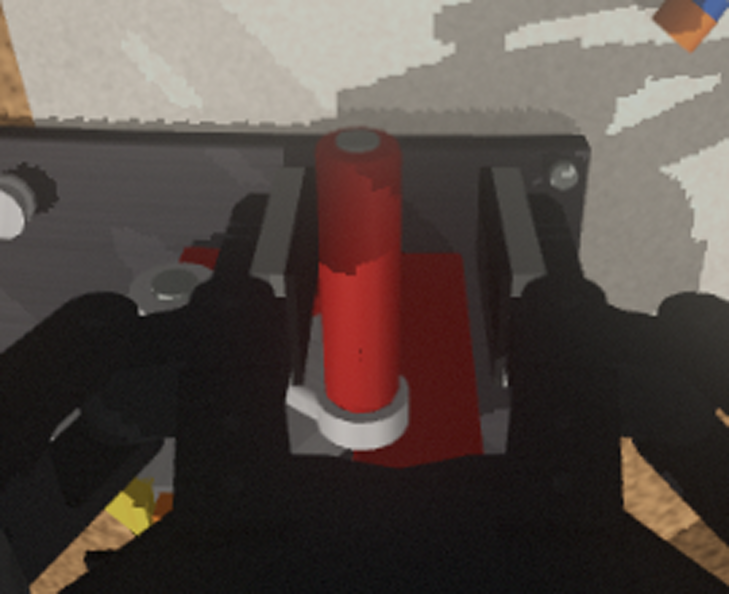

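View pics/t21b.png

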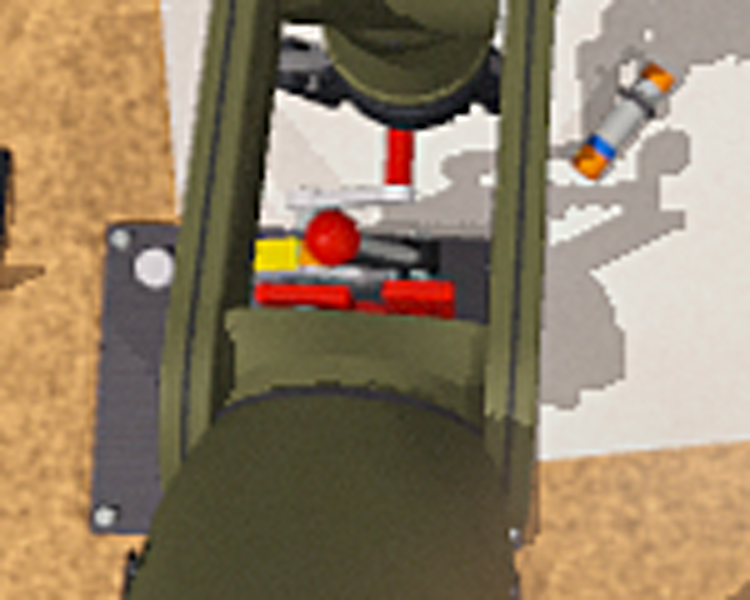

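```bash
python3 - <<'E' | tail -2
from fit2 import *
w=fe(21);T=lambda u,v:np.array([u/5+190,v/5+150])
k=least_squares(lambda v:w(W(s2.x[:3],knob(v[0],98)))-[262.6,251.9],[0.2]);print("q",k.x,k.fun)
k=least_squares(lambda v:proj("top",W(s2.x[:3],knob(v[0],42)))[0]-T(398,180),[0.2]);print("q",k.x,k.fun)
E
```

```text
q [0.26577383] [-1.30456565 -2.21558634]
q [0.28211443] [ 0.09743328 -0.40273181]
```

arm_command --targets '[{"dx":0,"dy":0.5,"dz":0,"rx":0,"ry":0,"rz":0,"gripper":0.35}]'

```text
t: 20.5
position: [0.5831, 0.0196, 0.1122]
tcp_rot: [-3.141, 0.019, -0.0]
wrist_force: [3.0, 5.6, -0.1]
gripper_width: 0.351
```

arm_command --targets '[{"dx":0,"dy":0.5,"dz":0,"rx":0,"ry":0,"rz":0,"gripper":0.35}]'

```text
t: 20.58
position: [0.583, 0.019, 0.1122]
tcp_rot: [-3.141, 0.019, 0.0]
wrist_force: [3.0, 3.9, -0.8]
gripper_width: 0.353
```

arm_command --targets '[{"dx":0,"dy":0.5,"dz":0,"rx":0,"ry":0,"rz":0,"gripper":0.35}]'

```text
t: 20.67
position: [0.5831, 0.0185, 0.1123]
tcp_rot: [-3.141, 0.019, -0.0]
wrist_force: [1.8, 5.4, 0.3]
gripper_width: 0.355
```

```bash
python3 look.py 22 wrist scene top; python3 - <<'E'
import cv2
a=cv2.imread("pics/wrist22.png")[350:420,130:250]
cv2.imwrite("pics/w22b.png",cv2.resize(a,None,fx=6.5,fy=6.5,interpolation=cv2.INTER_CUBIC))
a=cv2.imread("pics/top22.png")[180:230,230:290]
cv2.imwrite("pics/t22b.png",cv2.resize(a,None,fx=12,fy=12,interpolation=cv2.INTER_CUBIC))
a=cv2.imread("pics/scene22.png")[150:230,255:335]
cv2.imwrite("pics/s22b.png",cv2.resize(a,None,fx=7,fy=7,interpolation=cv2.INTER_CUBIC))
E
```

```text
20.6667 [0.5831 0.0185 0.1123] [-4.100e-02  3.950e-01  1.607e+00  1.000e-03  1.140e+00  1.541e+00] 0.3549317319513622 [1.81 5.4  0.28]
[[1.0, -0.012, 0.0], [-0.012, -1.0, 0.001], [0.0, -0.001, -1.0]]
[-2.0300030716310413, 2.0539934489712337, 0.344059999158643] [0.024433600515038147, 0.5363026019191297, 0.48831800816645654]
```

View pics/w22b.png

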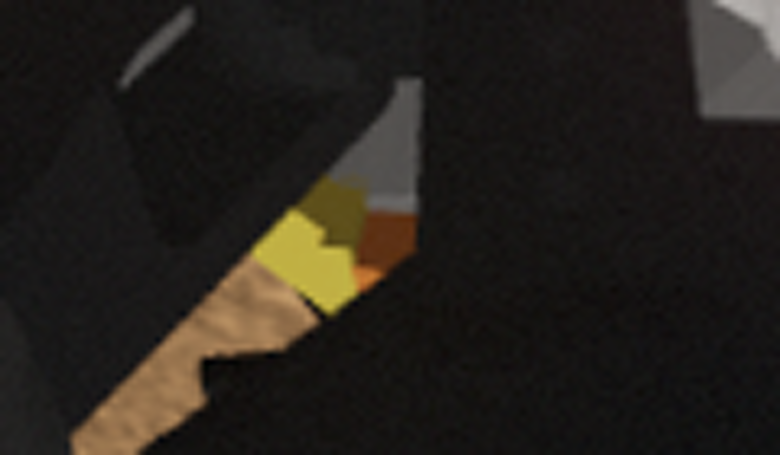

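View pics/t22b.png

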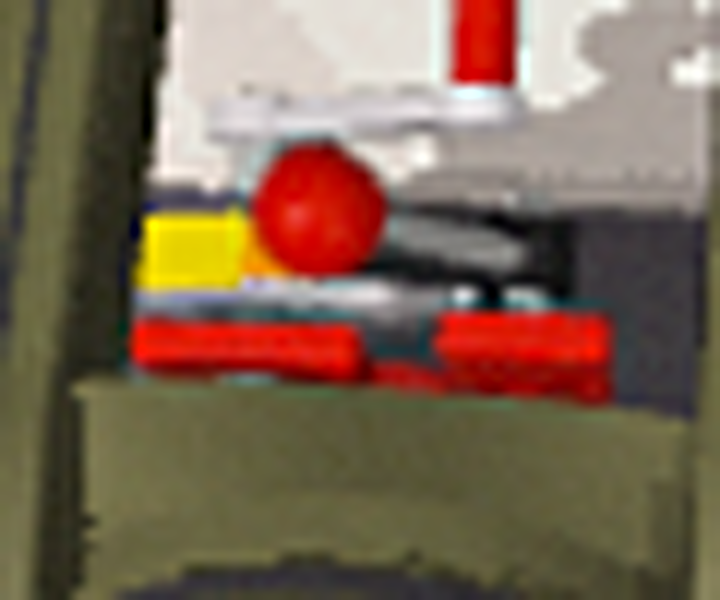

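View pics/s22b.png

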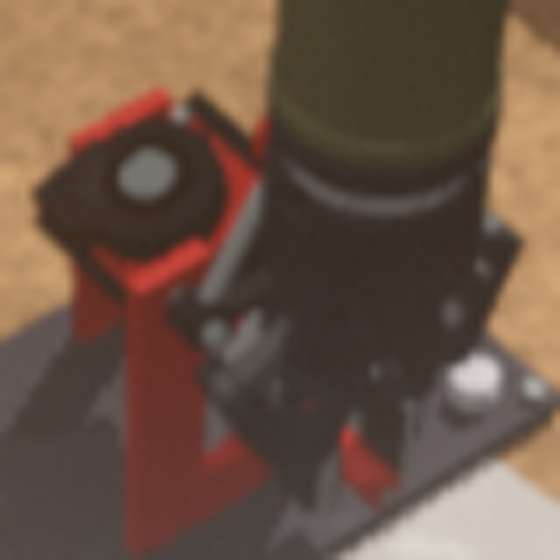

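arm_command --targets '[{"dx":0,"dy":0.4,"dz":0,"rx":0,"ry":0,"rz":0,"gripper":0.35}]'

```text
t: 20.9
position: [0.5831, 0.0183, 0.1124]
tcp_rot: [-3.14, 0.019, -0.0]
wrist_force: [2.7, 6.2, 0.2]
gripper_width: 0.348
```

arm_command --targets '[{"dx":0,"dy":0.4,"dz":0,"rx":0,"ry":0,"rz":0,"gripper":0.35}]'

```text
t: 20.98
position: [0.5831, 0.0183, 0.1124]
tcp_rot: [-3.14, 0.02, -0.0]
wrist_force: [1.7, 7.3, 1.9]
gripper_width: 0.348
```

arm_command --targets '[{"dx":0,"dy":0.4,"dz":0,"rx":0,"ry":0,"rz":0,"gripper":0.35}]'

```text
t: 21.07
position: [0.5831, 0.0182, 0.1125]
tcp_rot: [-3.139, 0.02, -0.0]
wrist_force: [2.2, 8.2, 0.2]
gripper_width: 0.351
```

arm_command --targets '[{"dx":0,"dy":0.4,"dz":0,"rx":0,"ry":0,"rz":0,"gripper":0.35}]'

```text
t: 21.15
position: [0.5831, 0.0181, 0.1125]
tcp_rot: [-3.139, 0.02, -0.0]
wrist_force: [2.3, 8.5, 1.4]
gripper_width: 0.349
```

arm_command --targets '[{"dx":0,"dy":0.7,"dz":0,"rx":0,"ry":0,"rz":0,"gripper":0.35},{"dx":0,"dy":0.7,"dz":0,"rx":0,"ry":0,"rz":0,"gripper":0.35}]'

```text
t: 21.32
position: [0.5831, 0.0178, 0.1126]
tcp_rot: [-3.137, 0.02, -0.001]
wrist_force: [2.6, 12.0, 2.5]
gripper_width: 0.346
```

arm_command --targets '[{"dx":0,"dy":0.7,"dz":0,"rx":0,"ry":0,"rz":0,"gripper":0.35},{"dx":0,"dy":0.7,"dz":0,"rx":0,"ry":0,"rz":0,"gripper":0.35}]'

```text
t: 21.48
position: [0.5831, 0.0173, 0.1129]
tcp_rot: [-3.135, 0.02, -0.001]
wrist_force: [2.5, 13.7, 4.5]
gripper_width: 0.347
```

arm_command --targets '[{"dx":0,"dy":0.7,"dz":0,"rx":0,"ry":0,"rz":0,"gripper":0.35},{"dx":0,"dy":0.3,"dz":0,"rx":0,"ry":0,"rz":0,"gripper":0.35}]'

```text
t: 21.65
position: [0.5832, 0.0171, 0.1132]
tcp_rot: [-3.134, 0.02, -0.001]
wrist_force: [1.2, 15.9, 6.6]
gripper_width: 0.35
```

arm_command --targets '[{"dx":0,"dy":0.2,"dz":0,"rx":0,"ry":0,"rz":0,"gripper":0.35},{"dx":0,"dy":0,"dz":0,"rx":0,"ry":0,"rz":0,"gripper":0.35},{"dx":0,"dy":0,"dz":0,"rx":0,"ry":0,"rz":0,"gripper":0.35},{"dx":0,"dy":0,"dz":0,"rx":0,"ry":0,"rz":0,"gripper":0.35}]'

```text
t: 21.98
position: [0.5832, 0.017, 0.1134]
tcp_rot: [-3.134, 0.02, -0.002]
wrist_force: [1.5, 14.7, 6.2]
gripper_width: 0.348
```

```bash
python3 look.py 23 wrist top; python3 - <<'E'
import cv2
a=cv2.imread("pics/wrist23.png")[350:420,130:250]
cv2.imwrite("pics/w23b.png",cv2.resize(a,None,fx=6.5,fy=6.5,interpolation=cv2.INTER_CUBIC))
a=cv2.imread("pics/top23.png")[180:230,230:290]
cv2.imwrite("pics/t23b.png",cv2.resize(a,None,fx=12,fy=12,interpolation=cv2.INTER_CUBIC))
E
```

```text
21.9833 [0.5832 0.017  0.1134] [-0.048  0.394  1.606  0.008  1.141  1.532] 0.34822350638410277 [ 1.5  14.75  6.17]
[[1.0, -0.013, 0.001], [-0.013, -1.0, 0.007], [0.001, -0.007, -1.0]]
[-2.033857576987793, 2.056912466708119, 0.35049908061086715] [0.024108370278452834, 0.5364193834832769, 0.48871726650688524]
```

View pics/w23b.png

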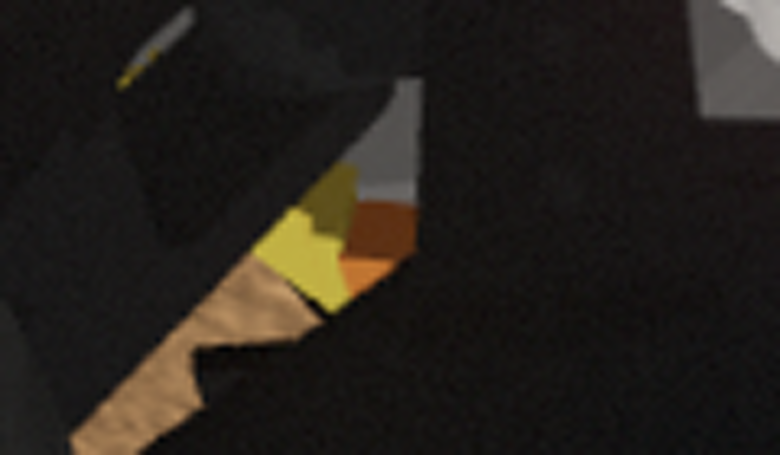

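View pics/t23b.png

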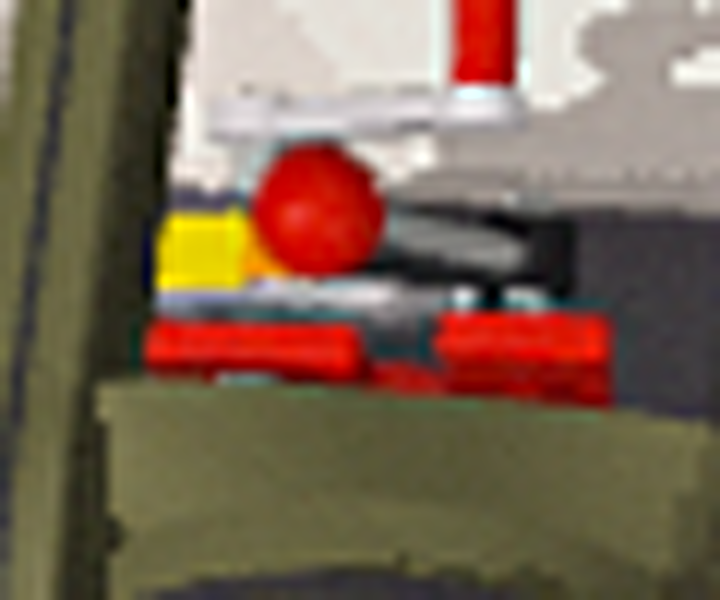

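arm_command --targets '[{"dx":0,"dy":0.5,"dz":0,"rx":0,"ry":0,"rz":0,"gripper":0.35},{"dx":0,"dy":0.4,"dz":0,"rx":0,"ry":0,"rz":0,"gripper":0.35},{"dx":0,"dy":0,"dz":0,"rx":0,"ry":0,"rz":0,"gripper":0.35},{"dx":0,"dy":0,"dz":0,"rx":0,"ry":0,"rz":0,"gripper":0.35},{"dx":0,"dy":0,"dz":0,"rx":0,"ry":0,"rz":0,"gripper":0.35}]'

```text
t: 22.5
position: [0.5832, 0.0165, 0.1137]
tcp_rot: [-3.133, 0.02, -0.002]
wrist_force: [0.9, 16.0, 7.4]
gripper_width: 0.351
```

arm_command --targets '[{"dx":0,"dy":-2,"dz":0,"rx":0,"ry":0,"rz":0,"gripper":0.35},{"dx":0,"dy":-2,"dz":0,"rx":0,"ry":0,"rz":0,"gripper":0.35},{"dx":0,"dy":-2,"dz":0,"rx":0,"ry":0,"rz":0,"gripper":0.35},{"dx":0,"dy":-2,"dz":0,"rx":0,"ry":0,"rz":0,"gripper":0.35},{"dx":0,"dy":-2,"dz":0,"rx":0,"ry":0,"rz":0,"gripper":0.5},{"dx":0,"dy":-2,"dz":0,"rx":0,"ry":0,"rz":0,"gripper":0.5},{"dx":0,"dy":0,"dz":0,"rx":0,"ry":0,"rz":0,"gripper":0.5},{"dx":0,"dy":0,"dz":-15,"rx":0,"ry":0,"rz":0,"gripper":0.5},{"dx":0,"dy":0,"dz":-25,"rx":0,"ry":0,"rz":0,"gripper":0.5},{"dx":0,"dy":0,"dz":-30,"rx":0,"ry":0,"rz":0,"gripper":0.5},{"dx":0,"dy":0,"dz":-30,"rx":0,"ry":0,"rz":0,"gripper":0.5},{"dx":0,"dy":0,"dz":-30,"rx":0,"ry":0,"rz":0,"gripper":0.5},{"dx":0,"dy":0,"dz":-30,"rx":0,"ry":0,"rz":0,"gripper":0.5},{"dx":0,"dy":0,"dz":0,"rx":0,"ry":0,"rz":0,"gripper":0.5},{"dx":0,"dy":0,"dz":0,"rx":0,"ry":0,"rz":0,"gripper":0.5},{"dx":0,"dy":0,"dz":0,"rx":0,"ry":0,"rz":0,"gripper":0.5}]'

```text
t: 23.83
position: [0.5823, 0.0232, 0.2716]
tcp_rot: [3.141, -0.02, -0.002]
wrist_force: [-0.0, -0.7, -0.5]
gripper_width: 0.499
```

```bash
python3 look.py 24 wrist scene; python3 - <<'E'
import cv2
a=cv2.imread("pics/wrist24.png")[130:330,150:400]
cv2.imwrite("pics/w24b.png",cv2.resize(a,None,fx=3,fy=3,interpolation=cv2.INTER_CUBIC))
a=cv2.imread("pics/scene24.png")[140:240,230:350]
cv2.imwrite("pics/s24b.png",cv2.resize(a,None,fx=6,fy=6,interpolation=cv2.INTER_CUBIC))
E
```

```text
23.8333 [0.5823 0.0232 0.2716] [-0.032  0.273  1.372 -0.     1.498  1.551] 0.4989820420276998 [-0.01 -0.69 -0.51]
[[1.0, -0.013, -0.002], [-0.013, -1.0, -0.0], [-0.002, 0.0, -1.0]]
[-2.028193455454205, 2.0532920208128513, 0.3443679504835221] [0.02904141705245623, 0.48296869167822226, 0.6393510311604059]
```

View pics/w24b.png

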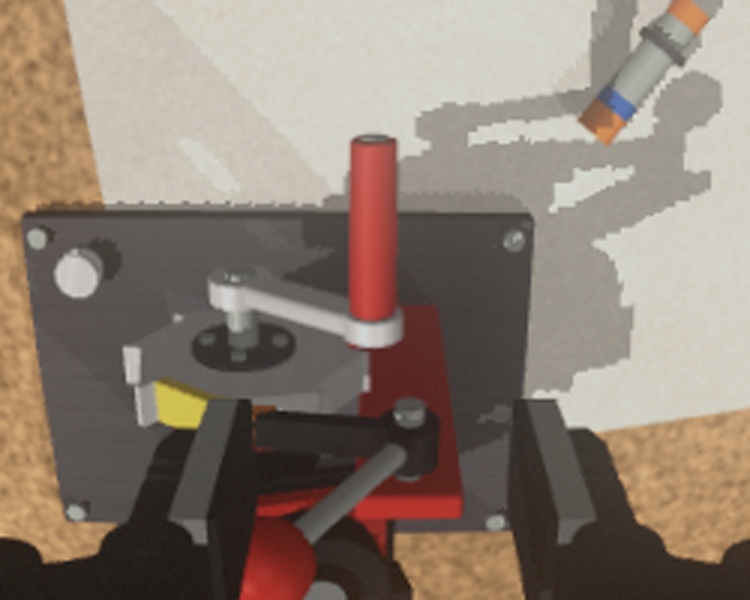

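View pics/s24b.png

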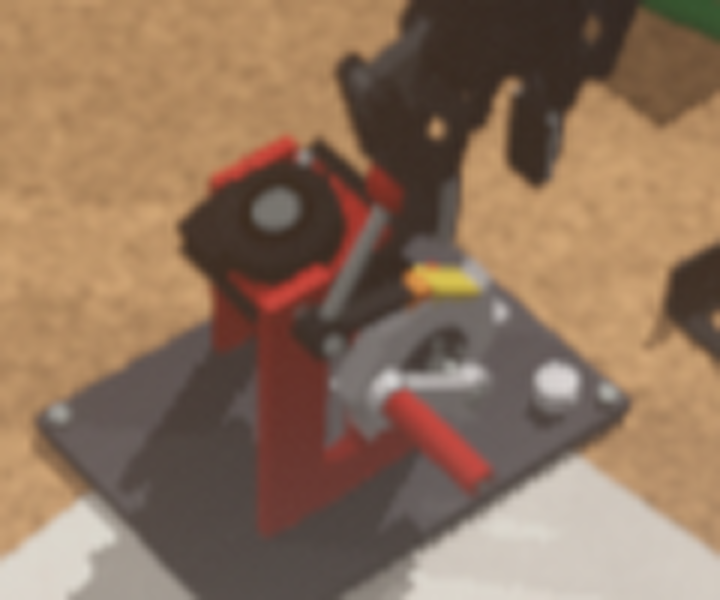

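```bash
python3 - <<'E' | tail -3
from fit2 import *
w=fe(24);po=s2.x[:3]
k=least_squares(lambda v:np.r_[w(W(po,knob(v[0],98)))-[274.3,177],w(W(po,knob(v[0],38)))-[275,236]],[0.2]);print("q",k.x,k.fun)
# relative to hub: hub axis at x~38-40
hub=lambda x:w(W(po,[x,0,110]));print(hub(38),hub(42),"seen",(232/3+150,285/3+130),"bolts corner")
E
```

```text
-1.3 -0.2]
q [0.29609199] [-1.04363322 -2.15467307 -1.47366634 -3.04577359]
[228.56983403 221.43553566] [228.38308571 218.0673594 ] seen (227.33333333333331, 225.0) bolts corner
```

arm_command --targets '[{"dx":0,"dy":-30,"dz":-10,"rx":0,"ry":0,"rz":0,"gripper":0.5},{"dx":0,"dy":-35,"dz":0,"rx":0,"ry":0,"rz":0,"gripper":0.5},{"dx":0,"dy":-35,"dz":0,"rx":0,"ry":0,"rz":0,"gripper":0.5},{"dx":0,"dy":-35,"dz":0,"rx":0,"ry":0,"rz":0,"gripper":0.5},{"dx":0,"dy":-35,"dz":0,"rx":0,"ry":0,"rz":0,"gripper":0.5},{"dx":0,"dy":-35,"dz":0,"rx":0,"ry":0,"rz":0,"gripper":0.5},{"dx":0,"dy":0,"dz":0,"rx":0,"ry":0,"rz":0,"gripper":0.5},{"dx":0,"dy":0,"dz":0,"rx":0,"ry":0,"rz":0,"gripper":0.5}]'

```text
t: 24.6
position: [0.5845, 0.2302, 0.28]
tcp_rot: [3.14, -0.014, -0.006]
wrist_force: [-0.5, -0.2, 0.2]
gripper_width: 0.502
```

```bash
python3 look.py 25 wrist scene top; python3 - <<'E'
import cv2
a=cv2.imread("pics/scene25.png")[140:260,220:390]
cv2.imwrite("pics/s25b.png",cv2.resize(a,None,fx=4.7,fy=4.7,interpolation=cv2.INTER_CUBIC))
a=cv2.imread("pics/top25.png")[150:270,190:340]
cv2.imwrite("pics/t25b.png",cv2.resize(a,None,fx=5,fy=5,interpolation=cv2.INTER_CUBIC))
E
```

```text
24.6 [0.5845 0.2302 0.28  ] [ 0.308  0.338  1.256 -0.     1.551  1.888] 0.5018402053513289 [-0.49 -0.19  0.18]
[[1.0, -0.009, -0.004], [-0.009, -1.0, -0.001], [-0.004, 0.001, -1.0]]
[-2.0299718908951982, 2.047594050517193, 0.3446573223969581] [0.23348176520852598, 0.47955284422606803, 0.6490196243298476]
```

View pics/s25b.png

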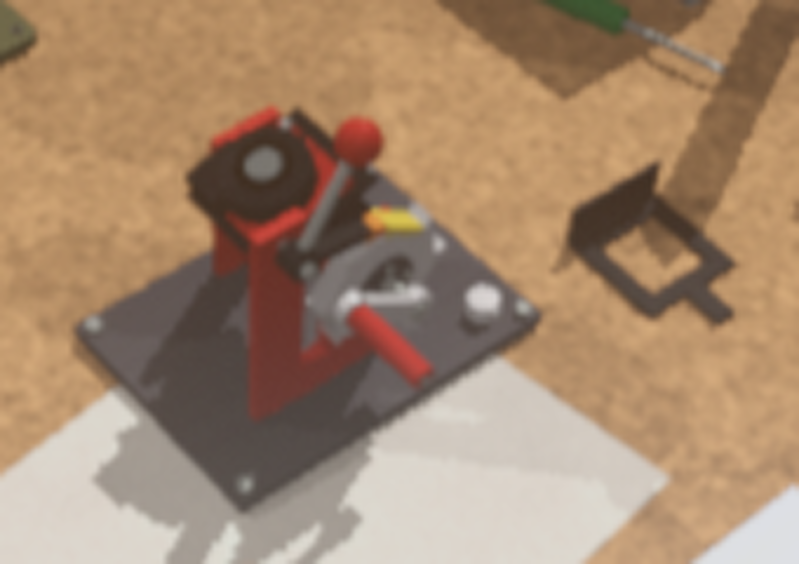

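View pics/t25b.png

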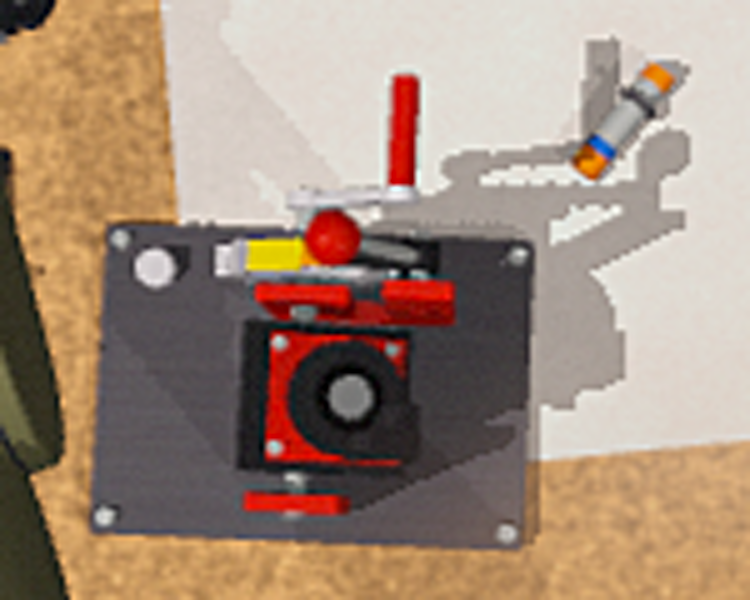

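View pics/wrist25.png

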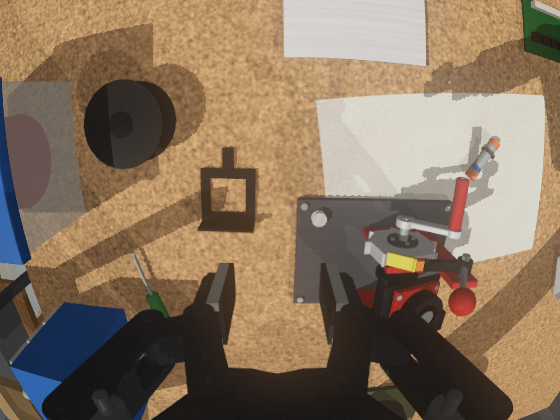

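```bash
python3 - <<'E' | tail -2
from fit2 import *
po=s2.x[:3]
o=[("scene",98,S(424,374)),("top",98,T(405,77)),("scene",38,S(360,314)),("top",38,T(401,184))]
k=least_squares(lambda v:np.concatenate([proj(c,W(po,knob(v[0],x)))[0]+([v[1],v[2]] if c=="scene" else [v[3],v[4]])-uv for c,x,uv in o]+[.5*v[1:]]),[.2,0,0,0,0]);print(k.x.round(3),k.fun.round(1))
E
```

```text
-1.3 -0.2]
[ 0.283  0.902 -0.053  0.475  0.251] [ 0.5  0.5 -0.  -0.6 -0.8 -0.5 -0.1  0.6  0.5 -0.   0.2  0.1]
```

```bash
python3 - <<'E'
from bench import r
o=r.get_obs();print(o["t"],abs(o["joint_velocities"]).max(),o["wrist_force"]);print(r.sign_off())
E
```

```text
24.75 0.014890076786448497 [ 0.48596038  0.60457292 -0.67829379]
the job is handed in; nothing more can be done
None
```

The fixture is back at its working notch and the job is handed in at 24.75 s. The one doubt is the final crank angle, which I measure close to the 0.3 limit.

**What I did**
- I threw the pawl over and turned the crank back to about -0.21 rad. I stopped once on the way, at -0.47, to look at the wheel. I then lowered the pawl with the ball held loosely between the fingers.
- I then eased the crank on in steps of 0.5 mm or less. The knob stopped moving and the sideways wrist force rose from about 5.5 N of friction to 16 N, with about 7 N upward as well.
- I estimate 8 to 15 N on the pawl tip, held for about half a second. After that I let go and moved the hand clear.

**Last checks**
- **Pawl and tooth:** the yellow tooth lies against the orange tip. The ball is back at its starting pixels, which puts the pawl at about 0.
- **Bystanders:** none had moved in the views I checked.
- **Robot:** the wrist force is near zero, so the hand touches nothing.
- **Crank angle:** the images put it at about 0.28 rad, give or take 0.05. One wrist view gave 0.296, and a rough offset in that view hinted at a little more. The camera error is too large to rule out a value just past 0.3.

**What disagreed:** the half-open finger tips stood about 28 mm behind the stated tool point. Because of that my first push passed over the ball without moving it, and I repeated it 20 mm lower.

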